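Strip the embossing dies off their rail and store them with the sample sole

TASK

The sandal order is finished: pull every hexagonal embossing die up off the sprung catches of the rail and pack the dies upright and flat on the floor of the green tray like a honeycomb, flat faces touching, so that each die sits against at least two others. Lay the order's cork sample sole, right side up, lengthwise across both arms of the sloped rest, lying flat on them, centred and inside the toes. Leave the other things on the bench where they are.

Things in the scene. Friction and masses are not known exactly. Their poses are not given: they have to be found in the camera images.
- die1: Brass embossing die (None if absent), 90 mm tall, 0.20-0.33 kg. Origin: centre of underside, z up. z 0-18: two feet astride a 14 mm slot along y, flange 6 mm high at the bottom, 25 mm from the axis; 18-50: hexagon 50 mm across flats, 58 across corners, flats facing +x, -x and every 60 deg; 50-90: orange grip, 22 (x) by 36 mm (y). Starts on the rail, rail in slot, axes along the rail's.
- die2: As die1 (None if absent).
- die3: As die1 (None if absent).
- die4: As die1 (None if absent).
- die5: As die1 (None if absent).
- die6: As die1 (None if absent).
- rail: Fixed die rail: upright bar 12 mm thick along its y, top edge at z = 80 mm, on a base plate (x -40 to 70, y -185 to 185, 14 mm thick). Origin: mid bar at table level. Six stations at y = -150, -90, -30, 30, 90, 150 mm; dies there have their undersides at z = 62. Blue blocks behind them (x 48 to 68, up to z = 82).
- catches (a point): Mid point of the rail's row of six catches: behind each die (+x side) a sprung white roller sits over its foot flange. A die comes off straight up (rail z) with a firm pull of about 12 to 20 N; the roller gives way within the first 10 mm, the feet clear the bar after 18 mm.
- tray: Fixed open green tray, 154 x 174 mm outside (x, y), 144 x 164 inside, 25 mm high, inner floor 5 mm above its origin (centre of underside, on the table). Six dies fit, e.g. turned like the tray, in rows of 2, 2 and 2 along tray x, rows 43.3 mm apart in y, neighbouring rows shifted by 25 mm.
- rest: Fixed sloped rest: two steel arms 100 mm long, 18 wide, at y = -45 and 45 mm, rising towards +x at 0.35 rad, open between. Origin: centre of the base (90 x 130 x 10 mm) on the table; mid arm, the upper faces are 90 mm above it. At the low (-x) end of each arm an upturned toe, its inner face 50 mm down the slope from mid arm, 20 mm high above the arm.
- sole: Loose cork sample sole, 190 mm long (x, toe at +x), 22 mm thick, flat; waist 54 mm wide with straight sides from x = -35 to 35 mm, round forefoot 70 mm wide centred at x = 60, round heel 58 mm wide centred at x = -66; 0.13-0.21 kg. Origin: centre of underside, z up. Starts flat on the table.
- hammer: Bystander, leave alone: loose hammer on the table.
- glue_jar: Bystander, leave alone: loose glue jar with a red cap, 72 mm across, 85 mm tall on the table.
- wax_can: Bystander, leave alone: loose can, 52 mm across, 70 mm tall on the table.
- brush: Bystander, leave alone: loose brush on the table.
- sanding_block: Bystander, leave alone: loose blue sanding block 80 x 40 x 30 mm on the table.
- rivet_cup: Bystander, leave alone: loose steel cup, 80 mm across, 70 mm tall on the table.
- spatula: Bystander, leave alone: loose spatula on the table.
Mind the look-alikes: they are no part of the job. What is shaped like the die5 but purple is not meant.

How it is judged:
By the outcome, as a careful person would: the job done as asked, in the order asked, and still so for the second after the job is handed in, with the robot touching nothing.
Of die1, die2, die3, die4, die5, die6 only 4 to 6 are there at a start; the rules pass over those that are not, and their reading is None.
At some moment in a run one of sole may be knocked a few centimetres aside while the robot is not near it.
It also fails if it takes over 210 s, if anything falls off the work surface, if the arm or the gripper's body presses on something with over 40 N, if the wrist force passes 120 N, or if a joint passes its speed limit or range.

ROBOT

A 6-joint arm with a two-finger parallel gripper is mounted at the origin on the work surface. World frame = base frame: x ahead of the robot, y to its left, z up, the work surface at z = 0. Lengths are in mm, angles in rad, forces in N, time in s.
With the tool pointing down it reaches from about 400 to 825 mm from the base axis. Payload 7 kg.
Tool frame: the origin (TCP) lies on the centre line of the jaws, within the pads' length; the fingertips stand 22 mm ahead of it and the grasp point (between the pads) lies 3 mm ahead of it; z points along the fingers, y is the direction in which the jaws open and shut (so a half turn about z gives the same grasp; the last joint's range is limited). The gripper opens to 85 mm and grips with 20 to 120 N. Pads are 22 mm wide; open, the fingers measure 114 mm over their backs; the gripper's body (76 mm by 85 mm) begins 54 mm behind the grasp point. The pads swing forward as they close: fully open they stand 13 mm farther back than shut.
Start: joints at [1.389, 0.359, 0.012, 0, -1.224, -0.288], TCP at [305.582, 601.843, 253.302] pointing down, gripper open.
Joint ranges: [-3.07, 3.07], [-1.43, 2.12], [-1.02, 1.25], [-3.03, 1.67], [-3.05, -0], [-3.03, 3.03]. Speed limits (rad/s): [2.39, 2.39, 3.01, 3.14, 3.14, 3.14].

INTERFACE

Orientations are given as a unit quaternion [x, y, z, w].
In Python, from workcell import bot gives the robot as it stands.
- The arm moves only by the tool servo_tool, never from a script. Its argument "commands" is text: rows parted by semicolons, each of 6 numbers parted by spaces: the shift along the tool's x, y, z in m, then the turn, a rotation vector about the tool's x, y, z in degrees. A call has 1 to 20 rows; each row shifts and turns the commanded pose from where the row before left it, along the tool's axes as they then stand; what a row does not reach is not made up. A row lasts 1/10 s, in which the tool goes at most 50 mm and 8.59 degrees, less where a joint would pass 70% of its speed; a pose out of reach is approached as far as the arm can. A call with a gripper value outside its range is refused whole. "gripper" is the opening in per cent of the stroke, from 0 (shut) to 100 (fully open), set as the call begins (left out, the last holds). The fingers move at their own pace and stop on an object; "force" is the grip in N (left out, the last holds). Time passes only in rows, so rows that do not move let the fingers close. It gives the time, the measured TCP pose, the force and the opening at its end, in the units of the state.
- bot.state(): the state, without advancing time (a new reading comes with each control period).
- bot.capture(name): name is "scene" or "top" or "wrist"; returns the picture (384x512x3 uint8, red, green, blue); there is no depth.
- bot.get_calibration(name): a dict with "fx", "fy", "cx", "cy" (pixels), "D" ([k1, k2, p1, p2, k3] as OpenCV has them; the pictures are not rectified), "cam_to_world" (4x4, takes a point from camera to world coordinates). Camera axes: x right, y up, looking along -z (the intrinsics and any distortion apply to the point x, -y, -z); pixel columns grow to the right and rows downward; lengths in mm; the calibration is good to about 2 mm. A picture is of the moment at which its call begins: read the wrist's pose just before it. get_calibration takes no time and is no camera call; for the wrist camera it gives the pose at the moment of the call.
- bot.finish_job(): hands the job in, once; it reports no verdict.
Trained networks look in the newest picture that a camera, given by its name, has taken for a name from the list of things; names that differ only in an ending like _2 or _b are one class to them, and where a whole thing is asked for, a point or a joint stands for the part that bears it (a point fixed in the world has none). Each returns a list of dicts, best first, with "conf" (0 to 1); they miss things now and then, are a little off and sometimes report something else, mostly with a low value. They report only what shows in the picture. A call takes as long as a camera call. They do not tell look-alikes from the thing itself.
- bot.find_in(camera, query): "point" ([column, row] in pixels, amid what is visible of it).
The state is a dict: "clock": time; "joint_positions": joint angles; "joint_velocities": joint speeds; "joint_efforts": joint torques, N m; "tool_pos": TCP position; "ee_rot": TCP orientation; "force": force on the tool from outside, world axes, zero at the start; "wrist_torque": the same for the moment, N m; "opening": finger opening in mm.
Only numpy, scipy, OpenCV 4.12 (cv2) and the standard library are available. Lean on these libraries where they do the work, as an engineer would, in place of code of your own. Each camera call takes 0.05 s, during which the arm holds its last target. There are 200 camera calls.

## Working session

There is one attempt and no reset: what is moved stays moved. The work goes in short steps, Python scripts to look and compute and a tool call to move; the robot and the scene stay as the last step left them, time stands still between calls to the robot, and variables do not carry over. Pictures are saved under pics/ and viewed, about 12 in all and at most 16, crops included, and the job is handed in when it is done.

Besides the shell and the picture viewer there is one more tool, called after ">>>" by a JSON object that holds its "op" and its "data", one argument or row to a line. servo_tool: Moves the arm, as the interface text tells. Its arguments: {"type":"object","properties":{"commands":{"type":"string"},"gripper":{"type":"number"},"force":{"type":"number"}},"required":["commands"]}

```bash
mkdir -p pics; ls
python3 - <<'E'
from workcell import bot
import cv2,json
for n in ("scene","top"):
    cv2.imwrite(f"pics/{n}0.png",bot.capture(n)[:,:,::-1])
    c=bot.get_calibration(n); print(n,{k:(v if not hasattr(v,'tolist') else v.tolist()) for k,v in c.items()})
    for q in ["die1","rail","catches","tray","rest","sole"]:
        print(q,[(([round(float(x)) for x in d['point']]),round(d['conf'],2)) for d in bot.find_in(n,q)])
print(bot.state())
E
```

```text
pics
scene {'fx': 448.5424200380254, 'fy': 448.5424200380254, 'cx': 259.58379737288675, 'cy': 188.47420914101917, 'D': [-0.10624102264011191, 0.0, 0.0, 0.0, 0.0], 'cam_to_world': [[0.6404497389738126, -0.5716608040314707, 0.5128626102402747, 1287.8177502436367], [0.7679937928900973, 0.4794181450144651, -0.424669019723798, -568.9175126174539], [-0.003109007986106336, 0.6658544641023154, 0.7460751749685555, 1117.2215363718067], [0.0, 0.0, 0.0, 1.0]]}
die1 [([180, 246], 0.87), ([258, 187], 0.87), ([243, 197], 0.76), ([212, 221], 0.72)]
rail []
catches [([226, 243], 0.78), ([215, 220], 0.37)]
tray [([228, 241], 0.69), ([279, 165], 0.57)]
rest [([321, 193], 0.96)]
sole [([176, 208], 0.94)]
top {'fx': 393.6263795751129, 'fy': 393.6263795751129, 'cx': 254.60826947859144, 'cy': 198.22035539069827, 'D': [0.0023667043760899273, 0.0, 0.0, 0.0, 0.0], 'cam_to_world': [[-0.008040530298188015, 0.9875132580428394, -0.15733059162839458, 387.1436222711106], [-0.999967247496794, -0.008085768996568933, 0.00035252435356698114, 6.933397938634767], [-0.0009240163470703389, 0.1573282731404336, 0.98754592838
[... 349 characters left out ...]
{'clock': 0.7, 'joint_positions': array([ 1.38909286e+00,  3.58572864e-01,  1.19183848e-02, -1.05902295e-05,
       -1.22413365e+00, -2.88111470e-01]), 'joint_velocities': array([-0.00054859,  0.00134258,  0.0009325 , -0.00039639, -0.00151565,
        0.0001192 ]), 'joint_efforts': array([ 6.40323815e-04, -5.82758725e+01,  2.93598604e+01,  6.94039419e+00,
       -5.54933558e-04, -1.53209089e-05]), 'tool_pos': array([305.58227432, 601.83674291, 253.32591046]), 'ee_rot': array([ 9.72535464e-01, -2.32754745e-01, -5.19105661e-06, -3.82831831e-06]), 'force': array([ 0.00667853,  0.86246334, -0.14405828]), 'wrist_torque': array([-0.02853014,  0.06602565,  0.01654387]), 'opening': 85.4855465732083}
```

View pics/scene0.png

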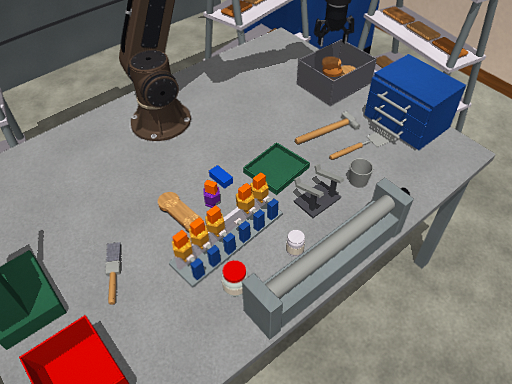

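Run:
```python
import cv2
i=cv2.imread("pics/top0.png"); cv2.imwrite("pics/top0c.png",cv2.resize(i[100:320,130:400],None,fx=2.9,fy=2.7,interpolation=cv2.INTER_CUBIC)[:600,:800])
```

```text
(no output)
```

View pics/top0c.png

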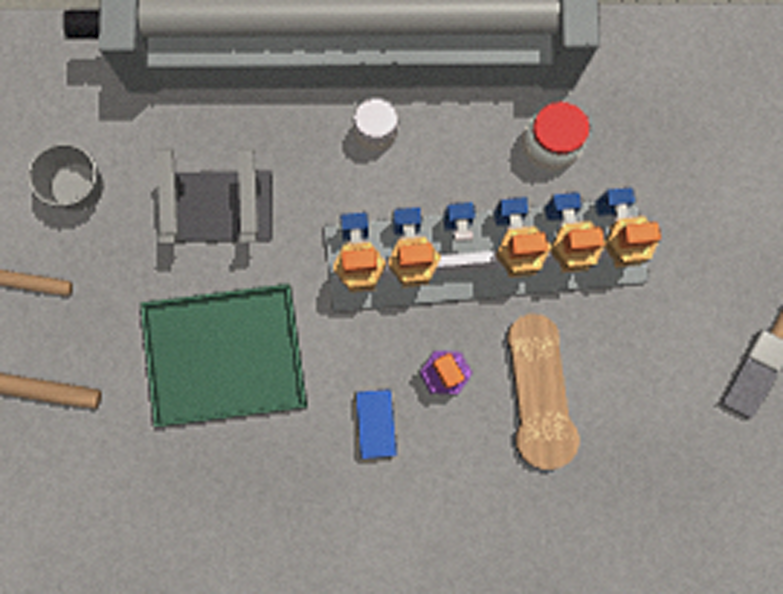

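Scene: five brass dies with orange grips on the rail (crop (360,259), (415,254), (524,245), (580,240), (636,233)), with the third station empty. The purple look-alike stands alone at (446,371). The tray corners are at (141,302), (290,286), (307,408) and (155,428), the rest is at about (215,205), and the sole runs from (533,313) to (549,470) with its toe towards the robot.

```bash
cat > h.py <<'E'
import numpy as np, cv2
from scipy.spatial.transform import Rotation as R
from workcell import bot
def KD(c): return np.array([[c['fx'],0,c['cx']],[0,c['fy'],c['cy']],[0,0,1.]]),np.array(c['D'])
def p2w(c,px,z):
    K,D=KD(c); u=cv2.undistortPoints(np.array(px,float).reshape(-1,1,2),K,D)[:,0]
    d=np.c_[u[:,0],-u[:,1],-np.ones(len(u))]; M=np.array(c['cam_to_world'])
    d=d@M[:3,:3].T; o=M[:3,3]; z=np.broadcast_to(z,len(u))
    return o+d*((z-o[2])/d[:,2])[:,None]
def w2p(c,P):
    K,D=KD(c); M=np.array(c['cam_to_world']); p=(np.atleast_2d(P)-M[:3,3])@M[:3,:3]
    p=p*[1,-1,-1]; return cv2.projectPoints(p,np.zeros(3),np.zeros(3),K,D)[0][:,0]
def st():
    s=bot.state(); return s['clock'],s['tool_pos'].round(1),s['ee_rot'].round(4),s['force'].round(1),round(s['opening'],1)
def move(target,yaw,vmax=48,wmax=8,s=None):
    """print tool-frame total shift (mm) then total yaw turn (deg) with tool down; yaw= world angle of tool y axis (deg)"""
    s=s or bot.state(); Rm=R.from_quat(s['ee_rot'])
    d=Rm.inv().apply(np.array(target)-s['tool_pos'])
    y=Rm.apply([0,1,0]); cur=np.degrees(np.arctan2(y[1],y[0])); dy=(yaw-cur+90)%180-90
    print('shift tool',d.round(1),'yaw cur',cur.round(2),'turn about tool z',-dy.round(2))
E
python3 - <<'E'
from h import *
c=bot.get_calibration('top')
f=lambda L:[(x/2.9+130,y/2.7+100) for x,y in L]
d=p2w(c,f([(360,259),(415,254),(524,245),(580,240),(636,233)]),152);print(d.round(1))
v=d[0]-d[-1];print('rail y dir deg',np.degrees(np.arctan2(v[1],v[0])),np.hypot(*v[:2]))
t=p2w(c,f([(141,302),(290,286),(307,408),(155,428)]),25);print(t.round(1),t.mean(0))
print([np.linalg.norm(t[i]-t[i-1]).round(1) for i in range(4)])
print('sole',p2w(c,f([(533,313),(549,470)]),22).round(1))
print('rest arms top',p2w(c,f([(165,150),(247,150),(166,240),(244,240)]),[107,107,73,73]).round(1))
c=bot.get_calibration('wrist');print(np.array(c['cam_to_world']).round(3).tolist(),c['fx'],c['D'])
E
```

```text
[[ 581.9    7.9  152. ]
 [ 587.2  -49.7  152. ]
 [ 596.5 -164.1  152. ]
 [ 601.7 -223.   152. ]
 [ 609.3 -282.1  152. ]]
rail y dir deg 95.38588493210275 291.2937630153503
[[551.1 260.6  25. ]
 [569.7  89.1  25. ]
 [419.5  69.5  25. ]
 [396.9 241.3  25. ]] [484.28242016 165.12924903  25.        ]
[np.float64(155.4), np.float64(172.6), np.float64(151.4), np.float64(173.3)]
sole [[ 534.1 -190.8   22. ]
 [ 343.1 -202.7   22. ]]
rest arms top [[722.2 222.2 107. ]
 [721.4 131.7 107. ]
 [619.9 225.   73. ]
 [619.2 137.6  73. ]]
[[-0.452, 0.855, 0.255, 369.639], [-0.892, -0.433, -0.129, 567.952], [0.0, -0.286, 0.958, 373.375], [0.0, 0.0, 0.0, 1.0]] 343.82687315768493 [0.02402889 0.         0.         0.         0.        ]
```

Run:
```python
from h import *
print(R.from_quat(bot.state()['ee_rot']).as_matrix().round(3))
move([500,170,330],5.4); move([560,-137,330],5.4)
```

```text
[[ 0.892 -0.453 -0.   ]
 [-0.453 -0.892  0.   ]
 [-0.    -0.    -1.   ]]
shift tool [368.9 297.  -76.7] yaw cur -116.92 turn about tool z 57.68
shift tool [561.3 543.6 -76.7] yaw cur -116.92 turn about tool z 57.68
```

>>> {"op": "servo_tool", "data": {
  "commands": "0 0 0 0 0 8.24;0 0 0 0 0 8.24;0 0 0 0 0 8.24;0 0 0 0 0 8.24;0 0 0 0 0 8.24;0 0 0 0 0 8.24;0 0 0 0 0 8.24;0.0374 -0.0127 -0.0064 0 0 0;0.0374 -0.0127 -0.0064 0 0 0;0.0374 -0.0127 -0.0064 0 0 0;0.0374 -0.0127 -0.0064 0 0 0;0.0374 -0.0127 -0.0064 0 0 0;0.0374 -0.0127 -0.0064 0 0 0;0.0374 -0.0127 -0.0064 0 0 0;0.0374 -0.0127 -0.0064 0 0 0;0.0374 -0.0127 -0.0064 0 0 0;0.0374 -0.0127 -0.0064 0 0 0;0.0374 -0.0127 -0.0064 0 0 0;0.0374 -0.0127 -0.0064 0 0 0",
  "gripper": 100
}}

```text
clock: 2.6
tool_pos: [499.9, 167.8, 330.8]
ee_rot: [0.74, -0.673, 0.0, -0.0]
force: [1.2, -0.1, -0.2]
opening: 85.4
```

Run:
```python
from h import *
import pickle
print(st()); c=bot.get_calibration('wrist'); i=bot.capture('wrist'); cv2.imwrite('pics/w1.png',i[:,:,::-1]); pickle.dump(c,open('w1.pkl','wb'))
cv2.imwrite('pics/w1b.png',cv2.resize(i[:,:,::-1],(800,600),interpolation=cv2.INTER_CUBIC))
print(np.array(c['cam_to_world']).round(3).tolist())
```

```text
(2.6, array([499.9, 167.8, 330.8]), array([ 7.397e-01, -6.729e-01,  1.000e-04, -4.000e-04]), array([ 1.2, -0.1, -0.2]), 85.4)
[[-0.995, 0.092, 0.027, 505.88], [-0.096, -0.954, -0.285, 94.393], [-0.0, -0.286, 0.958, 450.779], [0.0, 0.0, 0.0, 1.0]]
```

View pics/w1b.png

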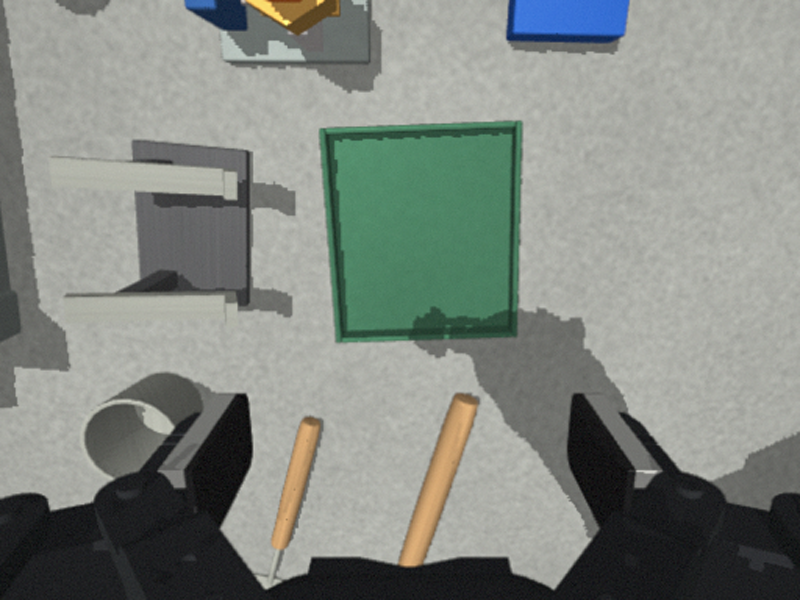

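The wrist view shows the tray corners at (320,129), (522,122), (517,336) and (338,342). The rest base is at (133,140), (251,151) and (250,304), its arm high ends at (50,157) and (65,295), and the toes at x≈225–237.

```bash
cat >> h.py <<'E'
from scipy.optimize import least_squares
def fit(c,model,px,x0):
    model=np.array(model,float);px=np.array(px,float)
    def P(v): 
        a=v[2]; return np.c_[v[0]+model[:,0]*np.cos(a)-model[:,1]*np.sin(a), v[1]+model[:,0]*np.sin(a)+model[:,1]*np.cos(a), model[:,2]]
    r=least_squares(lambda v:(w2p(c,P(v))-px).ravel(),x0,x_scale=[1,1,.01])
    print('pose',r.x[:2].round(1),'yaw deg',np.degrees(r.x[2]).round(2),'res',r.fun.reshape(-1,2).round(1).tolist()); return r.x
E
python3 - <<'E'
from h import *
import pickle
c=pickle.load(open('w1.pkl','rb')); k=.64
tm=[(77,-87,25),(-77,-87,25),(-77,87,25),(77,87,25)]
fit(c,tm,np.array([(320,129),(522,122),(517,336),(338,342)])*k,[484,165,.12])
i=cv2.imread('pics/w1.png'); hsv=cv2.cvtColor(i,cv2.COLOR_BGR2HSV)
m=cv2.inRange(hsv,(60,60,30),(90,255,255)); n,l,s,_=cv2.connectedComponentsWithStats(m); b=1+s[1:,4].argmax()
pts=np.argwhere(l==b)[:,::-1].astype(np.float32); h=cv2.convexHull(pts)
e=cv2.approxPolyN(h,4) if hasattr(cv2,'approxPolyN') else cv2.approxPolyDP(h,6,True); print(e.reshape(-1,2).tolist())
C,S=np.cos(.35),np.sin(.35)
arm=lambda s,y,n=0:(s*C-n*S,y,90+s*S+n*C)
rm=[(45,-65,10),(-45,-65,10),(-45,65,10),arm(50,-54),arm(50,-36),arm(50,36),arm(50,54)]
v=fit(c,rm,np.array([(133,140),(251,151),(250,304),(50,157),(52,184),(65,295),(67,321)])*k,[665,180,0])
big=cv2.resize(i[80:230,20:180],None,fx=5,fy=4,interpolation=cv2.INTER_CUBIC)
a=v[2]
for p in rm+[arm(-50,y,n) for y in(-54,-36,36,54) for n in (0,20)]:
    p=np.array(p);q=w2p(c,[v[0]+p[0]*np.cos(a)-p[1]*np.sin(a),v[1]+p[0]*np.sin(a)+p[1]*np.cos(a),p[2]])[0]
    cv2.circle(big,(int((q[0]+.5-20)*5),int((q[1]+.5-80)*4)),4,(0,0,255),1)
cv2.imwrite('pics/rest.png',big)
E
```

```text
pose [486.8 168.3] yaw deg 7.57 res [[-0.9, -0.6], [1.1, -1.2], [0.9, 1.2], [-1.1, 1.4]]
[[330.1509094238281, 214.96286010742188], [215.03179931640625, 218.6763916015625], [203.88392639160156, 81.71685791015625], [333.60369873046875, 76.85236358642578]]
pose [675.6 178.6] yaw deg 0.3 res [[-0.5, -1.4], [-1.4, -1.1], [-1.1, 1.6], [0.6, -1.2], [1.3, 0.8], [0.1, 0.8], [0.4, 0.6]]
```

View pics/rest.png

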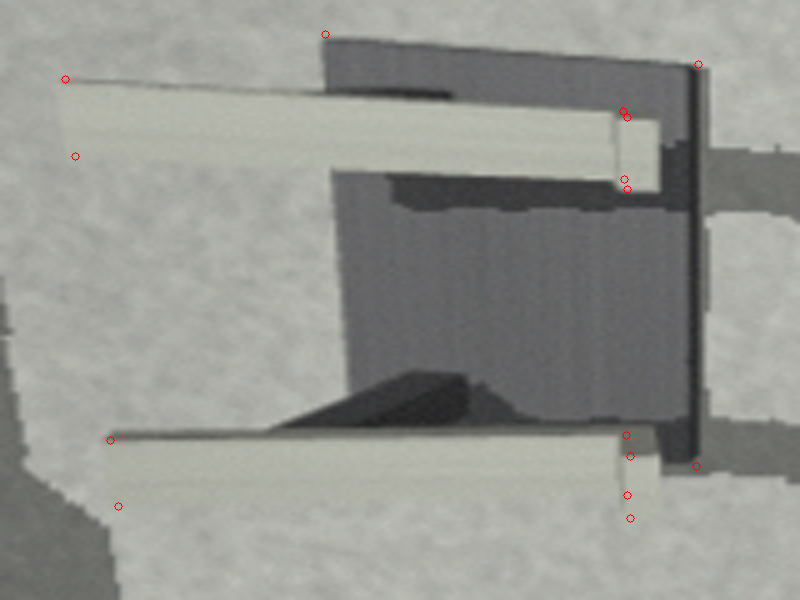

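Model points overlie the rest within about 1 px, which puts the rest at (675.6, 178.6) with yaw ≈0.3° and the tray at (486.8, 168.3) with yaw ≈7.5°. Next I look at the rail and sole.

>>> {"op": "servo_tool", "data": {
  "commands": "0.0378 -0.004 -0.0188 0 0 0;0.0378 -0.004 -0.0188 0 0 0;0.0378 -0.004 -0.0188 0 0 0;0.0378 -0.004 -0.0188 0 0 0;0.0378 -0.004 -0.0188 0 0 0;0.0378 -0.004 -0.0188 0 0 0;0.0378 -0.004 -0.0188 0 0 0;0.0378 -0.004 -0.0188 0 0 0;0 0 0 0 0 0"
}}

```text
clock: 3.55
tool_pos: [560.7, -132.4, 482.6]
ee_rot: [0.738, -0.674, 0.001, -0.0]
force: [0.2, -0.7, -0.9]
opening: 85.7
```

Run:
```python
from h import *
import pickle
print(st()); c=bot.get_calibration('wrist'); i=bot.capture('wrist'); cv2.imwrite('pics/w2.png',i[:,:,::-1]); pickle.dump(c,open('w2.pkl','wb'))
cv2.imwrite('pics/w2b.png',cv2.resize(i[:,:,::-1],(800,600),interpolation=cv2.INTER_CUBIC))
print(np.array(c['cam_to_world']).round(3).tolist())
```

```text
(3.55, array([ 560.7, -132.4,  482.6]), array([ 7.383e-01, -6.744e-01,  1.500e-03, -5.000e-04]), array([ 0.2, -0.7, -0.9]), 85.7)
[[-0.996, 0.088, 0.024, 566.114], [-0.091, -0.955, -0.283, -205.665], [-0.002, -0.284, 0.959, 602.784], [0.0, 0.0, 0.0, 1.0]]
```

View pics/w2b.png

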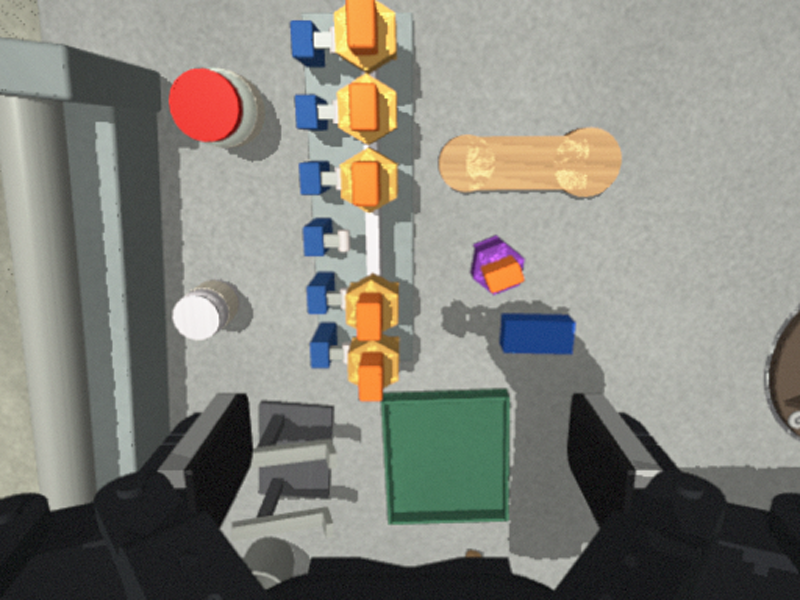

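The wrist view shows the five orange grips down the rail at about (362,26), (364,107), (366,184), (370,316) and (371,377), with the empty station at (372,240). The purple look-alike is at (497,265). The sole runs from heel (440,163) to toe (621,160).

Run:
```python
from h import *
import pickle
c=pickle.load(open('w2.pkl','rb')); i=cv2.imread('pics/w2.png'); hsv=cv2.cvtColor(i,cv2.COLOR_BGR2HSV)
m=cv2.inRange(hsv,(7,170,225),(15,255,255))
n,l,s,ce=cv2.connectedComponentsWithStats(m)
for k in range(1,n):
    if s[k,4]>150: print(s[k].tolist(),ce[k].round(1))
g=[(ce[k]) for k in range(1,n) if s[k,4]>150 and 210<ce[k][0]<255 and s[k][1]>2]
g=np.array(sorted(g,key=lambda p:p[1])); W=p2w(c,g,152);print(W.round(1).tolist())
if len(g)==4: fit(c,[(0,y,152) for y in(-90,-30,90,150)],g,[600,-137,.09])
i2=cv2.imread('pics/top0.png');ct=bot.get_calibration('top');hs=cv2.cvtColor(i2,cv2.COLOR_BGR2HSV)
m2=cv2.inRange(hs,(7,150,180),(16,255,255)); n2,l2,s2,c2=cv2.connectedComponentsWithStats(m2)
t=np.array(sorted([c2[k] for k in range(1,n2) if s2[k,4]>25 and 250<c2[k][0]<352 and 180<c2[k][1]<200],key=lambda p:-p[0]));print(t.round(1).tolist())
if len(t)==5: fit(ct,[(0,y,150) for y in(-150,-90,-30,90,150)],t,[600,-137,.09])
# sole
hs=hsv; ms=cv2.inRange(hs,(8,60,90),(25,200,255)); ms[:,:270]=0; ms[:75]=0; ms[130:]=0
pts=np.argwhere(ms)[:,::-1]; q=p2w(c,pts,22)[:,:2]
hul=cv2.convexHull(q.astype(np.float32)); print('n',len(q),'rect',cv2.minAreaRect(hul))
# top camera tray/rest/sole check
mt=cv2.inRange(cv2.cvtColor(i2,cv2.COLOR_BGR2HSV),(60,60,30),(90,255,255)); n,l,s,_=cv2.connectedComponentsWithStats(mt[:, :]); 
for k in range(1,n):
    if s[k,4]>800: 
        e=cv2.approxPolyN(cv2.convexHull(np.argwhere(l==k)[:,::-1].astype(np.float32)),4).reshape(-1,2); w=p2w(ct,e,25); print('tray top',w.mean(0).round(1),w.round(1).tolist())
```

```text
[221, 0, 18, 30, 188] [231.7  17. ]
[223, 53, 17, 30, 269] [232.2  70.6]
[225, 104, 16, 27, 385] [232.9 117.6]
[311, 168, 24, 19, 285] [322.5 177.3]
[228, 194, 15, 24, 349] [235.1 205.3]
[229, 234, 15, 22, 309] [236.3 244.5]
[[605.8, -225.6, 152.0], [601.0, -169.2, 152.0], [590.0, -51.1, 152.0], [584.2, 7.8, 152.0]]
pose [ 598.  -138.9] yaw deg 5.24 res [[-0.2, -2.6], [0.2, 0.3], [0.1, 1.2], [-0.2, 1.7]]
[[350.9, 185.8], [331.8, 187.7], [312.3, 189.6], [273.3, 193.4], [253.4, 195.3]]
pose [ 597.7 -139.4] yaw deg 5.22 res [[0.3, -0.0], [-0.0, -0.0], [-0.1, 0.0], [-0.2, 0.0], [-0.0, 0.0]]
n 4111 rect ((440.49517822265625, -196.9212646484375), (188.96961975097656, 69.12026977539062), 5.0842695236206055)
tray top [486.8 167.   25. ] [[400.0, 242.7, 25.0], [551.0, 262.7, 25.0], [573.3, 90.8, 25.0], [422.8, 71.9, 25.0]]
tray top [ 419.1 -728.9   25. ] [[306.9, -821.9, 25.0], [308.4, -623.3, 25.0], [529.5, -623.5, 25.0], [531.8, -846.9, 25.0]]
```

```bash
cat >> h.py <<'E'
RC=np.array([597.7,-139.4]); TC=np.array([486.8,167.7]); A0=np.radians(5.22); YAW=5.22
ex=np.array([np.cos(A0),np.sin(A0)]); ey=np.array([-np.sin(A0),np.cos(A0)])
sta=lambda y:RC+ey*y
slot=lambda u,v:TC+ex*u+ey*v
E
python3 - <<'E'
from h import *
print(st()); move([*sta(-30),200],YAW)
E
```

```text
(3.6, array([ 560.3, -130.6,  481.2]), array([ 7.385e-01, -6.743e-01,  5.000e-04, -4.000e-04]), array([-0.5,  0.2, -1.4]), 85.3)
shift tool [ 42.1 -36.1 281.3] yaw cur -174.79 turn about tool z -0.01
```

>>> {"op": "servo_tool", "data": {
  "commands": "0.006 -0.0052 0.0402 0 0 0;0.006 -0.0052 0.0402 0 0 0;0.006 -0.0052 0.0402 0 0 0;0.006 -0.0052 0.0402 0 0 0;0.006 -0.0052 0.0402 0 0 0;0.006 -0.0052 0.0402 0 0 0;0.006 -0.0052 0.0402 0 0 0;0 0 0 0 0 0;0 0 0 0 0 0",
  "gripper": 50,
  "force": 80
}}

```text
clock: 4.5
tool_pos: [599.9, -166.5, 199.4]
ee_rot: [0.74, -0.673, -0.0, 0.001]
force: [0.4, 0.4, 0.8]
opening: 42.6
```

Run:
```python
from h import *
import pickle
print(st()); move([*sta(-30),138],YAW)
c=bot.get_calibration('wrist'); i=bot.capture('wrist')[:,:,::-1]; cv2.imwrite('pics/w3.png',i); pickle.dump(c,open('w3.pkl','wb'))
i=cv2.resize(i,(800,600),interpolation=cv2.INTER_CUBIC)
for z in (152,):
    for y in (-150,-90,-30):
        P=np.array([[*(sta(y)+ex*a+ey*b),z] for a,b in((11,18),(-11,18),(-11,-18),(11,-18))])
        cv2.polylines(i,[((w2p(c,P)+.5)*800/512).astype(int)],True,(255,255,0),1)
cv2.imwrite('pics/w3b.png',i)
```

```text
(4.5, array([ 599.9, -166.5,  199.4]), array([ 7.399e-01, -6.727e-01, -4.000e-04,  7.000e-04]), array([0.4, 0.4, 0.8]), 42.6)
shift tool [ 2.8 -0.3 61.4] yaw cur -174.55 turn about tool z 0.23
```

View pics/w3b.png

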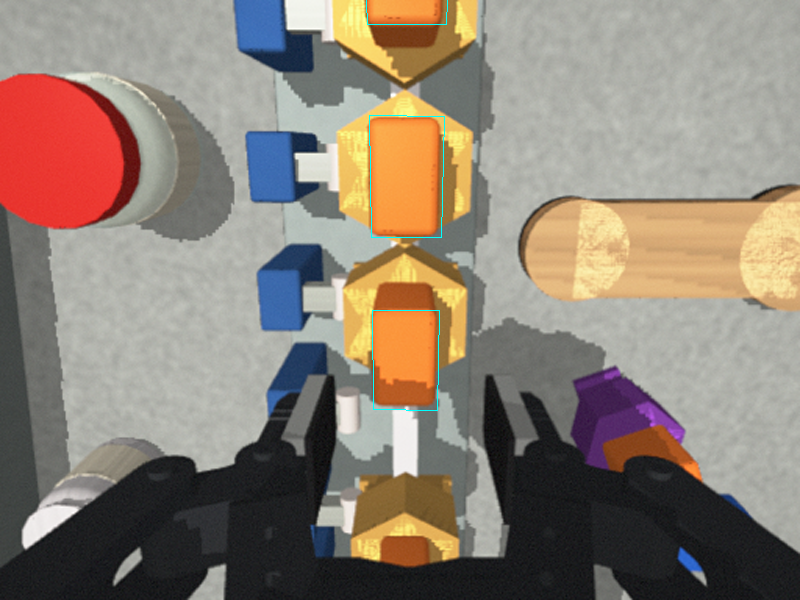

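The drawn grip outlines match the orange grips to about 1 mm, so the rail pose is good.

>>> {"op": "servo_tool", "data": {
  "commands": "0.0028 -0.0003 0.015 0 0 0.2;0 0 0.02 0 0 0;0 0 0.0 0 0 0;0 0 0 0 0 0"
}}

```text
clock: 4.95
tool_pos: [601.5, -169.6, 166.5]
ee_rot: [0.739, -0.674, 0.001, -0.001]
force: [0.3, 0.3, 1.2]
opening: 42.7
```

Run:
```python
from h import *
print(st()); move([*sta(-30),138],YAW);bot.capture('wrist');print(st());move([*sta(-30),138],YAW)
```

```text
(4.95, array([ 601.5, -169.6,  166.5]), array([ 7.387e-01, -6.740e-01,  1.100e-03, -7.000e-04]), array([0.3, 0.3, 1.2]), 42.7)
shift tool [-0.5  1.1 28.5] yaw cur -174.76 turn about tool z 0.02
(5.0, array([ 601.8, -169.7,  166.7]), array([ 0.7387, -0.674 ,  0.0014, -0.0009]), array([ 0.2, -0.5, -0.1]), 43.1)
shift tool [-0.5  1.4 28.7] yaw cur -174.76 turn about tool z 0.02
```

>>> {"op": "servo_tool", "data": {
  "commands": "-0.0005 0.0013 0.014 0 0 0;0 0 0.0145 0 0 0;0 0 0 0 0 0;0 0 0 0 0 0"
}}

```text
clock: 5.4
tool_pos: [600.0, -169.5, 137.1]
ee_rot: [0.739, -0.674, 0.001, -0.0]
force: [-0.3, 0.4, 1.0]
opening: 42.5
```

>>> {"op": "servo_tool", "data": {
  "commands": "0 0 0 0 0 0;0 0 0 0 0 0;0 0 0 0 0 0;0 0 0 0 0 0;0 0 0 0 0 0;0 0 0 0 0 0",
  "gripper": 0,
  "force": 80
}}

```text
clock: 6.0
tool_pos: [600.4, -169.5, 137.3]
ee_rot: [0.739, -0.674, 0.001, -0.001]
force: [-1.0, 0.6, 6.7]
opening: 21.1
```

>>> {"op": "servo_tool", "data": {
  "commands": "0 0 -0.003 0 0 0;0 0 -0.003 0 0 0;0 0 -0.003 0 0 0;0 0 -0.003 0 0 0;0 0 -0.004 0 0 0;0 0 -0.006 0 0 0;0 0 -0.01 0 0 0;0 0 -0.028 0 0 0;0 0 -0.028 0 0 0;0 0 -0.028 0 0 0;0 0 0 0 0 0"
}}

```text
clock: 7.1
tool_pos: [600.6, -170.0, 256.7]
ee_rot: [0.739, -0.674, 0.003, -0.002]
force: [-0.1, 0.0, -3.0]
opening: 21.0
```

Run:
```python
from h import *
print(st()); move([*slot(-37.5,-43.3),130],YAW)
print([slot(*p).round(1).tolist() for p in((-37.5,-43.3),(12.5,-43.3),(-12.5,0),(37.5,0),(12.5,43.3))])
i=bot.capture('wrist')[:,:,::-1]; cv2.imwrite('pics/w4.png',i)
```

```text
(7.1, array([ 600.6, -170. ,  256.7]), array([ 0.7386, -0.6741,  0.0027, -0.0017]), array([-0.1,  0. , -3. ]), 21.0)
shift tool [-303.5  120.9  125.5] yaw cur -174.77 turn about tool z 0.01
[[453.4, 121.2], [503.2, 125.7], [474.4, 166.6], [524.1, 171.1], [495.3, 212.0]]
```

View pics/w4.png

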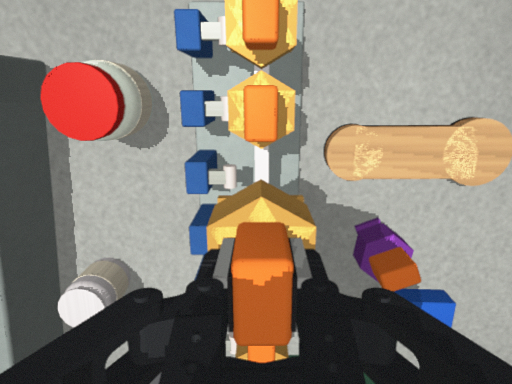

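>>> {"op": "servo_tool", "data": {
  "commands": "-0.0379 0.0151 0 0 0 0;-0.0379 0.0151 0 0 0 0;-0.0379 0.0151 0 0 0 0;-0.0379 0.0151 0 0 0 0;-0.0379 0.0151 0 0 0 0;-0.0379 0.0151 0 0 0 0;-0.0379 0.0151 0 0 0 0;-0.0379 0.0151 0 0 0 0;0 0 0.042 0 0 0;0 0 0.042 0 0 0;0 0 0.041 0 0 0;0 0 0 0 0 0;0 0 0 0 0 0"
}}

```text
clock: 8.45
tool_pos: [451.2, 121.1, 126.7]
ee_rot: [0.739, -0.674, 0.0, 0.001]
force: [0.7, 0.8, -2.5]
opening: 20.9
```

Run:
```python
from h import *
print(st()); move([*slot(-37.5,-43.3),80.3],YAW)
```

```text
(8.45, array([451.2, 121.1, 126.7]), array([ 0.7386, -0.6741,  0.    ,  0.0014]), array([ 0.7,  0.8, -2.5]), 20.9)
shift tool [-0.  -2.3 46.4] yaw cur -174.78 turn about tool z 0.0
```

>>> {"op": "servo_tool", "data": {
  "commands": "0 -0.0022 0.02 0 0 0;0 0 0.018 0 0 0;0 0 0.006 0 0 0;0 0 0 0 0 0;0 0 0 0 0 0"
}}

```text
clock: 8.95
tool_pos: [454.7, 122.3, 84.1]
ee_rot: [0.739, -0.674, 0.0, -0.001]
force: [0.7, -0.6, -3.0]
opening: 21.1
```

>>> {"op": "servo_tool", "data": {
  "commands": "0 0 0.001 0 0 0;0 0 0 0 0 0"
}}

```text
clock: 9.15
tool_pos: [454.1, 122.1, 82.4]
ee_rot: [0.739, -0.674, 0.0, -0.001]
force: [0.2, -0.8, -3.7]
opening: 21.3
```

>>> {"op": "servo_tool", "data": {
  "commands": "0 0 0.0015 0 0 0;0 0 0 0 0 0;0 0 0.001 0 0 0;0 0 0 0 0 0"
}}

```text
clock: 9.55
tool_pos: [454.3, 122.0, 80.3]
ee_rot: [0.739, -0.674, 0.0, -0.0]
force: [-2.9, -0.8, 13.5]
opening: 21.0
```

>>> {"op": "servo_tool", "data": {
  "commands": "0 0 0 0 0 0;0 0 0 0 0 0;0 0 0 0 0 0;0 0 -0.015 0 0 0;0 0 -0.045 0 0 0;0 0 -0.045 0 0 0;0 0 -0.02 0 0 0",
  "gripper": 50
}}

```text
clock: 10.25
tool_pos: [455.1, 122.4, 208.0]
ee_rot: [0.739, -0.674, 0.001, -0.002]
force: [0.3, 0.6, -0.4]
opening: 42.7
```

```bash
cat >> h.py <<'E'
A=np.array([454.3,122.0])
slot=lambda u,v:A+ex*(u+37.5)+ey*(v+43.3)
E
python3 - <<'E'
from h import *
print(st()); move([*sta(-90),205],YAW)
E
```

```text
(10.25, array([455.1, 122.4, 208. ]), array([ 0.7387, -0.6741,  0.0009, -0.0023]), array([ 0.3,  0.6, -0.4]), 42.7)
shift tool [ 363.8 -118.1    2.9] yaw cur -174.76 turn about tool z 0.02
```

>>> {"op": "servo_tool", "data": {
  "commands": "0.0455 -0.0148 0 0 0 0;0.0455 -0.0148 0 0 0 0;0.0455 -0.0148 0 0 0 0;0.0455 -0.0148 0 0 0 0;0.0455 -0.0148 0 0 0 0;0.0455 -0.0148 0 0 0 0;0.0455 -0.0148 0 0 0 0;0.0455 -0.0148 0 0 0 0;0 0 0.03 0 0 0;0 0 0 0 0 0;0 0 0 0 0 0"
}}

```text
clock: 11.35
tool_pos: [603.9, -229.9, 173.5]
ee_rot: [0.738, -0.674, -0.001, 0.001]
force: [0.3, -0.1, 0.4]
opening: 42.5
```

Run:
```python
from h import *
print(st()); move([*sta(-90),137.3],YAW)
```

```text
(11.35, array([ 603.9, -229.9,  173.5]), array([ 0.7384, -0.6743, -0.0009,  0.0008]), array([ 0.3, -0.1,  0.4]), 42.5)
shift tool [-0.6 -2.1 36.2] yaw cur -174.8 turn about tool z -0.02
```

>>> {"op": "servo_tool", "data": {
  "commands": "-0.0006 -0.0021 0.016 0 0 0;0 0 0.02 0 0 0;0 0 0 0 0 0;0 0 0 0 0 0"
}}

```text
clock: 11.75
tool_pos: [607.2, -228.5, 139.7]
ee_rot: [0.739, -0.674, 0.001, -0.0]
force: [0.9, -0.6, 1.0]
opening: 43.0
```

>>> {"op": "servo_tool", "data": {
  "commands": "0 0 0 0 0 0;0 0 0 0 0 0;0 0 0 0 0 0;0 0 0 0 0 0;0 0 0 0 0 0;0 0 0 0 0 0",
  "gripper": 0
}}

```text
clock: 12.35
tool_pos: [607.7, -229.1, 140.1]
ee_rot: [0.739, -0.674, 0.001, -0.001]
force: [-1.7, 2.9, 6.8]
opening: 21.1
```

>>> {"op": "servo_tool", "data": {
  "commands": "0 0 -0.003 0 0 0;0 0 -0.003 0 0 0;0 0 -0.003 0 0 0;0 0 -0.003 0 0 0;0 0 -0.004 0 0 0;0 0 -0.006 0 0 0;0 0 -0.01 0 0 0;0 0 -0.028 0 0 0;0 0 -0.028 0 0 0;0 0 -0.028 0 0 0;0 0 0 0 0 0"
}}

```text
clock: 13.45
tool_pos: [608.2, -230.0, 260.2]
ee_rot: [0.739, -0.674, 0.004, -0.002]
force: [0.8, -0.1, -2.3]
opening: 21.0
```

Run:
```python
from h import *
print(st()); move([*slot(14.5,-43.3),127],YAW)
```

```text
(13.45, array([ 608.2, -230. ,  260.2]), array([ 0.7386, -0.6741,  0.0035, -0.0017]), array([ 0.8, -0.1, -2.3]), 21.0)
shift tool [-364.9   70.1  131.6] yaw cur -174.77 turn about tool z 0.01
```

>>> {"op": "servo_tool", "data": {
  "commands": "-0.0456 0.0085 0 0 0 0;-0.0456 0.0085 0 0 0 0;-0.0456 0.0085 0 0 0 0;-0.0456 0.0085 0 0 0 0;-0.0456 0.0085 0 0 0 0;-0.0456 0.0085 0 0 0 0;-0.0456 0.0085 0 0 0 0;-0.0456 0.0085 0 0 0 0;0 0 0.037 0 0 0;0 0 0.037 0 0 0;0 0 0.037 0 0 0;0 0 0 0 0 0;0 0 0 0 0 0"
}}

```text
clock: 14.75
tool_pos: [506.0, 127.7, 143.9]
ee_rot: [0.739, -0.674, 0.0, 0.001]
force: [0.4, 0.1, -1.1]
opening: 21.0
```

Run:
```python
from h import *
print(st()); move([*slot(16.5,-43.3),83.3],YAW)
```

```text
(14.75, array([506. , 127.7, 143.9]), array([ 7.386e-01, -6.741e-01,  2.000e-04,  6.000e-04]), array([ 0.4,  0.1, -1.1]), 21.0)
shift tool [ 0.9 -2.  60.6] yaw cur -174.77 turn about tool z 0.01
```

>>> {"op": "servo_tool", "data": {
  "commands": "0.0009 -0.002 0.015 0 0 0;0 0 0.025 0 0 0;0 0 0.016 0 0 0;0 0 0 0 0 0;0 0 0 0 0 0"
}}

```text
clock: 15.25
tool_pos: [509.2, 127.7, 89.2]
ee_rot: [0.739, -0.674, 0.001, -0.001]
force: [0.7, 0.5, -1.8]
opening: 21.1
```

>>> {"op": "servo_tool", "data": {
  "commands": "0 0 0.002 0 0 0;0 0 0 0 0 0"
}}

```text
clock: 15.45
tool_pos: [508.6, 127.6, 86.3]
ee_rot: [0.738, -0.674, 0.0, -0.001]
force: [-1.2, -0.5, -1.8]
opening: 20.9
```

Run:
```python
from h import *
print(st()); move([*slot(12.5,-43.3),82.7],YAW)
```

```text
(15.45, array([508.6, 127.6,  86.3]), array([ 7.385e-01, -6.743e-01,  3.000e-04, -1.000e-03]), array([-1.2, -0.5, -1.8]), 20.9)
shift tool [0.6 4.6 3.6] yaw cur -174.79 turn about tool z -0.01
```

>>> {"op": "servo_tool", "data": {
  "commands": "0.0003 0.002 0.0022 0 0 0;0.0003 0.0015 0 0 0 0;0 0.0012 0 0 0 0;0 0 0 0 0 0;0 0 0 0 0 0"
}}

```text
clock: 15.95
tool_pos: [503.7, 126.4, 83.1]
ee_rot: [0.739, -0.674, 0.0, -0.0]
force: [1.7, 0.2, -1.0]
opening: 20.7
```

Run:
```python
from h import *
print(st()); move([*slot(12.5,-43.3),82.7],YAW)
```

```text
(15.95, array([503.7, 126.4,  83.1]), array([ 7.386e-01, -6.742e-01,  2.000e-04, -3.000e-04]), array([ 1.7,  0.2, -1. ]), 20.7)
shift tool [-0.1 -0.5  0.4] yaw cur -174.78 turn about tool z -0.0
```

>>> {"op": "servo_tool", "data": {
  "commands": "0 0 0.001 0 0 0;0 0 0.001 0 0 0;0 0 0 0 0 0"
}}

```text
clock: 16.25
tool_pos: [503.8, 126.4, 83.0]
ee_rot: [0.739, -0.674, 0.0, -0.0]
force: [-6.7, -0.9, 21.4]
opening: 20.9
```

>>> {"op": "servo_tool", "data": {
  "commands": "0 0 0 0 0 0;0 0 0 0 0 0;0 0 0 0 0 0;0 0 -0.015 0 0 0;0 0 -0.045 0 0 0;0 0 -0.045 0 0 0;0 0 -0.02 0 0 0",
  "gripper": 50
}}

```text
clock: 16.95
tool_pos: [504.7, 126.7, 209.8]
ee_rot: [0.739, -0.674, 0.001, -0.002]
force: [0.1, 0.5, 0.1]
opening: 42.8
```

Run:
```python
from h import *
print(st()); move([*sta(90),205],YAW); move([*sta(-150),205],YAW)
```

```text
(16.95, array([504.7, 126.7, 209.8]), array([ 0.7387, -0.6741,  0.0009, -0.0021]), array([0.1, 0.5, 0.1]), 42.8)
shift tool [183.5 -68.4   4.8] yaw cur -174.77 turn about tool z 0.01
shift tool [423.5 -68.3   4.5] yaw cur -174.77 turn about tool z 0.01
```

>>> {"op": "servo_tool", "data": {
  "commands": "0.0471 -0.0076 0 0 0 0;0.0471 -0.0076 0 0 0 0;0.0471 -0.0076 0 0 0 0;0.0471 -0.0076 0 0 0 0;0.0471 -0.0076 0 0 0 0;0.0471 -0.0076 0 0 0 0;0.0471 -0.0076 0 0 0 0;0.0471 -0.0076 0 0 0 0;0.0471 -0.0076 0 0 0 0;0 0 0.035 0 0 0;0 0 0 0 0 0;0 0 0 0 0 0"
}}

```text
clock: 18.15
tool_pos: [609.0, -289.5, 170.0]
ee_rot: [0.738, -0.674, -0.001, 0.001]
force: [0.6, 1.0, 1.0]
opening: 42.7
```

Run:
```python
from h import *
print(st()); move([*sta(-150),137.3],YAW)
```

```text
(18.15, array([ 609. , -289.5,  170. ]), array([ 0.7385, -0.6743, -0.0013,  0.0009]), array([0.6, 1. , 1. ]), 42.7)
shift tool [-0.5 -2.5 32.7] yaw cur -174.79 turn about tool z -0.01
```

>>> {"op": "servo_tool", "data": {
  "commands": "-0.0003 -0.0015 0.015 0 0 0;0 0 0.0195 0 0 0;0 0 0 0 0 0;0 0 0 0 0 0"
}}

```text
clock: 18.55
tool_pos: [611.8, -288.6, 137.3]
ee_rot: [0.739, -0.674, 0.0, 0.0]
force: [0.7, 1.1, 0.8]
opening: 42.6
```

>>> {"op": "servo_tool", "data": {
  "commands": "0 0 0 0 0 0;0 0 0 0 0 0;0 0 0 0 0 0;0 0 0 0 0 0;0 0 0 0 0 0;0 0 0 0 0 0",
  "gripper": 0
}}

```text
clock: 19.15
tool_pos: [612.5, -289.3, 138.1]
ee_rot: [0.739, -0.674, 0.001, -0.001]
force: [0.2, 2.8, 5.7]
opening: 20.8
```

>>> {"op": "servo_tool", "data": {
  "commands": "0 0 -0.003 0 0 0;0 0 -0.003 0 0 0;0 0 -0.003 0 0 0;0 0 -0.003 0 0 0;0 0 -0.004 0 0 0;0 0 -0.006 0 0 0;0 0 -0.01 0 0 0;0 0 -0.028 0 0 0;0 0 -0.028 0 0 0;0 0 -0.028 0 0 0;0 0 0 0 0 0"
}}

```text
clock: 20.25
tool_pos: [612.6, -290.3, 258.1]
ee_rot: [0.739, -0.674, 0.003, -0.001]
force: [0.1, 0.2, -1.7]
opening: 20.9
```

Run:
```python
from h import *
print(st()); move([*slot(-12.8,5),150],YAW)
```

```text
(20.25, array([ 612.6, -290.3,  258.1]), array([ 0.7386, -0.6742,  0.0033, -0.0012]), array([ 0.1,  0.2, -1.7]), 20.9)
shift tool [-473.6   96.1  106. ] yaw cur -174.78 turn about tool z -0.0
```

>>> {"op": "servo_tool", "data": {
  "commands": "-0.0474 0.0096 0 0 0 0;-0.0474 0.0096 0 0 0 0;-0.0474 0.0096 0 0 0 0;-0.0474 0.0096 0 0 0 0;-0.0474 0.0096 0 0 0 0;-0.0474 0.0096 0 0 0 0;-0.0474 0.0096 0 0 0 0;-0.0474 0.0096 0 0 0 0;-0.0474 0.0096 0 0 0 0;-0.0474 0.0096 0 0 0 0;0 0 0.036 0 0 0;0 0 0.036 0 0 0;0 0 0.034 0 0 0;0 0 0 0 0 0;0 0 0 0 0 0"
}}

```text
clock: 21.75
tool_pos: [472.7, 173.6, 146.9]
ee_rot: [0.739, -0.674, 0.0, 0.001]
force: [0.8, 0.7, -1.6]
opening: 21.2
```

Run:
```python
from h import *
print(st()); move([*slot(-12.8,4),82],YAW)
```

```text
(21.75, array([472.7, 173.6, 146.9]), array([ 7.386e-01, -6.742e-01,  2.000e-04,  8.000e-04]), array([ 0.8,  0.7, -1.6]), 21.2)
shift tool [ 2.3 -1.7 64.9] yaw cur -174.78 turn about tool z -0.0
```

>>> {"op": "servo_tool", "data": {
  "commands": "0.0018 -0.0005 0.02 0 0 0;0 0 0.028 0 0 0;0 0 0.016 0 0 0;0 0 0 0 0 0;0 0 0 0 0 0"
}}

```text
clock: 22.25
tool_pos: [474.6, 172.8, 84.3]
ee_rot: [0.739, -0.674, 0.0, -0.001]
force: [0.0, 0.2, -2.3]
opening: 21.4
```

Run:
```python
from h import *
print(st()); move([*slot(-12.8,0),81.7],YAW)
```

```text
(22.25, array([474.6, 172.8,  84.3]), array([ 7.385e-01, -6.742e-01,  4.000e-04, -1.100e-03]), array([ 0. ,  0.2, -2.3]), 21.4)
shift tool [5.5 0.1 2.6] yaw cur -174.79 turn about tool z -0.01
```

>>> {"op": "servo_tool", "data": {
  "commands": "0.002 0.0003 0.0018 0 0 0;0.002 0 0 0 0 0;0.0015 0 0 0 0 0;0 0 0 0 0 0;0 0 0 0 0 0"
}}

```text
clock: 22.75
tool_pos: [474.2, 167.1, 81.3]
ee_rot: [0.739, -0.674, 0.0, -0.001]
force: [-0.5, 1.3, 2.9]
opening: 20.9
```

Run:
```python
from h import *
print(st()); move([*slot(-13,0),81.3],YAW)
```

```text
(22.75, array([474.2, 167.1,  81.3]), array([ 7.385e-01, -6.742e-01,  2.000e-04, -7.000e-04]), array([-0.5,  1.3,  2.9]), 20.9)
shift tool [-0.2 -0.6 -0. ] yaw cur -174.78 turn about tool z -0.0
```

>>> {"op": "servo_tool", "data": {
  "commands": "0 -0.0004 0 0 0 0;0 0 0.0008 0 0 0;0 0 0 0 0 0"
}}

```text
clock: 23.05
tool_pos: [474.5, 167.2, 81.1]
ee_rot: [0.739, -0.674, 0.0, -0.0]
force: [-3.2, 1.2, 13.8]
opening: 21.1
```

>>> {"op": "servo_tool", "data": {
  "commands": "0 0 0 0 0 0;0 0 0 0 0 0;0 0 0 0 0 0;0 0 -0.015 0 0 0;0 0 -0.045 0 0 0;0 0 -0.045 0 0 0;0 0 -0.02 0 0 0",
  "gripper": 50
}}

```text
clock: 23.75
tool_pos: [475.3, 167.4, 208.7]
ee_rot: [0.739, -0.674, 0.001, -0.002]
force: [0.4, -0.5, -0.9]
opening: 42.8
```

Run:
```python
from h import *
print(st()); move([*sta(90),205],YAW)
```

```text
(23.75, array([475.3, 167.4, 208.7]), array([ 0.7387, -0.6741,  0.0008, -0.0022]), array([ 0.4, -0.5, -0.9]), 42.8)
shift tool [226.7 -93.9   3.7] yaw cur -174.77 turn about tool z 0.01
```

>>> {"op": "servo_tool", "data": {
  "commands": "0.0377 -0.0158 0 0 0 0;0.0377 -0.0158 0 0 0 0;0.0377 -0.0158 0 0 0 0;0.0377 -0.0158 0 0 0 0;0.0377 -0.0158 0 0 0 0;0.0377 -0.0158 0 0 0 0;0 0 0.035 0 0 0;0 0 0 0 0 0;0 0 0 0 0 0"
}}

```text
clock: 24.65
tool_pos: [588.2, -50.1, 169.3]
ee_rot: [0.738, -0.674, -0.001, 0.001]
force: [-0.6, 0.6, 1.0]
opening: 42.4
```

Run:
```python
from h import *
print(st()); move([*sta(90),137.3],YAW)
```

```text
(24.65, array([588.2, -50.1, 169.3]), array([ 7.385e-01, -6.743e-01, -7.000e-04,  1.200e-03]), array([-0.6,  0.6,  1. ]), 42.4)
shift tool [-0.2 -1.4 32. ] yaw cur -174.8 turn about tool z -0.02
```

>>> {"op": "servo_tool", "data": {
  "commands": "0 -0.0004 0.015 0 0 0;0 0 0.0185 0 0 0;0 0 0 0 0 0;0 0 0 0 0 0"
}}

```text
clock: 25.05
tool_pos: [589.8, -49.1, 137.8]
ee_rot: [0.739, -0.674, 0.0, -0.0]
force: [0.5, 1.3, 0.6]
opening: 42.9
```

>>> {"op": "servo_tool", "data": {
  "commands": "0 0 0 0 0 0;0 0 0 0 0 0;0 0 0 0 0 0;0 0 0 0 0 0;0 0 0 0 0 0;0 0 0 0 0 0",
  "gripper": 0
}}

```text
clock: 25.65
tool_pos: [590.4, -49.5, 138.1]
ee_rot: [0.739, -0.674, 0.001, -0.001]
force: [0.2, 2.4, 6.1]
opening: 20.9
```

>>> {"op": "servo_tool", "data": {
  "commands": "0 0 -0.003 0 0 0;0 0 -0.003 0 0 0;0 0 -0.003 0 0 0;0 0 -0.003 0 0 0;0 0 -0.004 0 0 0;0 0 -0.006 0 0 0;0 0 -0.01 0 0 0;0 0 -0.028 0 0 0;0 0 -0.028 0 0 0;0 0 -0.028 0 0 0;0 0 0 0 0 0"
}}

```text
clock: 26.75
tool_pos: [591.0, -50.0, 257.8]
ee_rot: [0.739, -0.674, 0.003, -0.003]
force: [0.3, -0.2, -1.3]
opening: 21.0
```

Run:
```python
from h import *
print(st()); move([*slot(36.8+4.5,2.6),150],YAW)
```

```text
(26.75, array([591. , -50. , 257.8]), array([ 0.7386, -0.6741,  0.0026, -0.0026]), array([ 0.3, -0.2, -1.3]), 21.0)
shift tool [-229.7   42.4  107.4] yaw cur -174.77 turn about tool z 0.01
```

>>> {"op": "servo_tool", "data": {
  "commands": "-0.0383 0.0068 0 0 0 0;-0.0383 0.0068 0 0 0 0;-0.0383 0.0068 0 0 0 0;-0.0383 0.0068 0 0 0 0;-0.0383 0.0068 0 0 0 0;-0.0383 0.0068 0 0 0 0;0 0 0.036 0 0 0;0 0 0.036 0 0 0;0 0 0.034 0 0 0;0 0 0 0 0 0;0 0 0 0 0 0"
}}

```text
clock: 27.85
tool_pos: [527.9, 175.1, 146.9]
ee_rot: [0.739, -0.674, 0.0, 0.001]
force: [0.5, -0.3, -0.1]
opening: 21.1
```

Run:
```python
from h import *
print(st()); move([*slot(36.8+4,2.4),82],YAW)
```

```text
(27.85, array([527.9, 175.1, 146.9]), array([ 7.386e-01, -6.742e-01,  2.000e-04,  6.000e-04]), array([ 0.5, -0.3, -0.1]), 21.1)
shift tool [ 0.4 -0.2 64.9] yaw cur -174.78 turn about tool z -0.0
```

>>> {"op": "servo_tool", "data": {
  "commands": "0 0.0008 0.02 0 0 0;0 0 0.028 0 0 0;0 0 0.016 0 0 0;0 0 0 0 0 0;0 0 0 0 0 0"
}}

```text
clock: 28.35
tool_pos: [528.3, 175.8, 84.4]
ee_rot: [0.739, -0.674, 0.0, -0.001]
force: [-0.1, -0.5, -1.4]
opening: 21.4
```

Run:
```python
from h import *
print(st()); move([*slot(36.7,-0.1),81.5],YAW)
```

```text
(28.35, array([528.3, 175.8,  84.4]), array([ 7.386e-01, -6.742e-01,  4.000e-04, -1.200e-03]), array([-0.1, -0.5, -1.4]), 21.4)
shift tool [3.7 4.4 2.9] yaw cur -174.78 turn about tool z 0.0
```

>>> {"op": "servo_tool", "data": {
  "commands": "0.0014 0.0016 0.0022 0 0 0;0.0014 0.0016 0 0 0 0;0.0012 0.0014 0 0 0 0;0 0 0 0 0 0;0 0 0 0 0 0"
}}

```text
clock: 28.85
tool_pos: [524.3, 171.8, 81.3]
ee_rot: [0.739, -0.674, 0.001, -0.002]
force: [4.3, 2.8, 2.2]
opening: 21.1
```

Run:
```python
from h import *
print(st()); move([*slot(36.7,-0.1),81.3],YAW)
```

```text
(28.85, array([524.3, 171.8,  81.3]), array([ 7.387e-01, -6.740e-01,  6.000e-04, -1.700e-03]), array([4.3, 2.8, 2.2]), 21.1)
shift tool [ 0.1  0.  -0. ] yaw cur -174.76 turn about tool z 0.02
```

Contact forces confirm D is seated against its neighbours. I release it and go for the last die.

>>> {"op": "servo_tool", "data": {
  "commands": "0 0 0.0008 0 0 0;0 0 0 0 0 0"
}}

```text
clock: 29.05
tool_pos: [524.4, 171.9, 81.2]
ee_rot: [0.739, -0.674, 0.001, -0.002]
force: [1.1, 2.7, 12.3]
opening: 21.4
```

>>> {"op": "servo_tool", "data": {
  "commands": "0 0 0 0 0 0;0 0 0 0 0 0;0 0 0 0 0 0;0 0 -0.015 0 0 0;0 0 -0.045 0 0 0;0 0 -0.045 0 0 0;0 0 -0.02 0 0 0",
  "gripper": 50
}}

```text
clock: 29.75
tool_pos: [523.8, 171.1, 208.1]
ee_rot: [0.739, -0.674, 0.001, -0.002]
force: [0.9, -0.4, 0.2]
opening: 42.5
```

Run:
```python
from h import *
print(st()); move([*sta(150),205],YAW)
i=bot.capture('wrist')[:,:,::-1]; cv2.imwrite('pics/w5.png',i)
```

```text
(29.75, array([523.8, 171.1, 208.1]), array([ 7.386e-01, -6.741e-01,  7.000e-04, -1.700e-03]), array([ 0.9, -0.4,  0.2]), 42.5)
shift tool [166.  -45.3   3. ] yaw cur -174.77 turn about tool z 0.01
```

>>> {"op": "servo_tool", "data": {
  "commands": "0.0415 -0.0116 0 0 0 0;0.0415 -0.0116 0 0 0 0;0.0415 -0.0116 0 0 0 0;0.0415 -0.0116 0 0 0 0;0 0 0.035 0 0 0;0 0 0 0 0 0;0 0 0 0 0 0"
}}

```text
clock: 30.5
tool_pos: [583.2, 9.4, 168.6]
ee_rot: [0.738, -0.674, -0.001, 0.001]
force: [-0.1, 0.0, -0.4]
opening: 42.8
```

Run:
```python
from h import *
print(st()); move([*sta(150),137.3],YAW)
```

```text
(30.5, array([583.2,   9.4, 168.6]), array([ 7.384e-01, -6.743e-01, -7.000e-04,  1.500e-03]), array([-0.1,  0. , -0.4]), 42.8)
shift tool [-0.5 -1.  31.3] yaw cur -174.8 turn about tool z -0.02
```

View pics/w5.png

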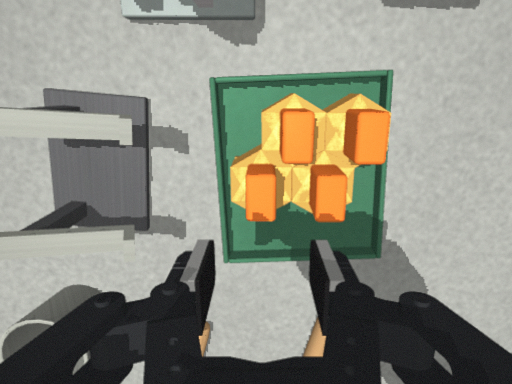

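The four dies nest like a honeycomb in the tray, with grips at (260,190), (330,190), (297,135) and (367,135).

>>> {"op": "servo_tool", "data": {
  "commands": "-0.0003 0 0.015 0 0 0;0 0 0.0178 0 0 0;0 0 0 0 0 0;0 0 0 0 0 0"
}}

```text
clock: 30.9
tool_pos: [584.4, 10.9, 137.7]
ee_rot: [0.739, -0.674, 0.0, -0.0]
force: [1.4, 0.0, 0.0]
opening: 42.4
```

>>> {"op": "servo_tool", "data": {
  "commands": "0 0 0 0 0 0;0 0 0 0 0 0;0 0 0 0 0 0;0 0 0 0 0 0;0 0 0 0 0 0;0 0 0 0 0 0",
  "gripper": 0
}}

```text
clock: 31.5
tool_pos: [585.1, 10.5, 138.1]
ee_rot: [0.739, -0.674, 0.001, -0.001]
force: [-1.2, 2.5, 6.4]
opening: 21.2
```

>>> {"op": "servo_tool", "data": {
  "commands": "0 0 -0.003 0 0 0;0 0 -0.003 0 0 0;0 0 -0.003 0 0 0;0 0 -0.003 0 0 0;0 0 -0.004 0 0 0;0 0 -0.006 0 0 0;0 0 -0.01 0 0 0;0 0 -0.028 0 0 0;0 0 -0.028 0 0 0;0 0 -0.028 0 0 0;0 0 0 0 0 0"
}}

```text
clock: 32.6
tool_pos: [585.7, 10.0, 257.8]
ee_rot: [0.739, -0.674, 0.002, -0.003]
force: [-0.6, -0.4, -1.6]
opening: 21.2
```

Run:
```python
from h import *
print(st()); move([*slot(11.7,43.2+5),150],YAW)
```

```text
(32.6, array([585.7,  10. , 257.8]), array([ 0.7386, -0.6741,  0.0023, -0.0028]), array([-0.6, -0.4, -1.6]), 21.2)
shift tool [-214.9   72.2  107.4] yaw cur -174.77 turn about tool z 0.01
```

>>> {"op": "servo_tool", "data": {
  "commands": "-0.0358 0.0118 0 0 0 0;-0.0358 0.0118 0 0 0 0;-0.0358 0.0118 0 0 0 0;-0.0358 0.0118 0 0 0 0;-0.0358 0.0118 0 0 0 0;-0.0358 0.0118 0 0 0 0;0 0 0.036 0 0 0;0 0 0.036 0 0 0;0 0 0.034 0 0 0;0 0 0 0 0 0;0 0 0 0 0 0"
}}

```text
clock: 33.7
tool_pos: [494.1, 217.2, 147.0]
ee_rot: [0.739, -0.674, 0.0, 0.001]
force: [0.9, -0.2, -1.5]
opening: 21.3
```

Run:
```python
from h import *
print(st()); move([*slot(11.7,43.2+4),82],YAW)
```

```text
(33.7, array([494.1, 217.2, 147. ]), array([ 7.386e-01, -6.742e-01,  2.000e-04,  7.000e-04]), array([ 0.9, -0.2, -1.5]), 21.3)
shift tool [ 0.6 -1.  65. ] yaw cur -174.78 turn about tool z -0.0
```

>>> {"op": "servo_tool", "data": {
  "commands": "0.0002 0 0.02 0 0 0;0 0 0.028 0 0 0;0 0 0.016 0 0 0;0 0 0 0 0 0;0 0 0 0 0 0"
}}

```text
clock: 34.2
tool_pos: [495.3, 218.0, 84.5]
ee_rot: [0.739, -0.674, 0.0, -0.001]
force: [0.5, 0.6, -1.4]
opening: 21.1
```

Run:
```python
from h import *
print(st()); move([*slot(11.7,43),81.5],YAW)
```

```text
(34.2, array([495.3, 218. ,  84.5]), array([ 7.386e-01, -6.742e-01,  3.000e-04, -1.100e-03]), array([ 0.5,  0.6, -1.4]), 21.1)
shift tool [5.6 0.3 3. ] yaw cur -174.78 turn about tool z 0.0
```

>>> {"op": "servo_tool", "data": {
  "commands": "0.002 0.0003 0.0022 0 0 0;0.002 0 0 0 0 0;0.0016 0 0 0 0 0;0 0 0 0 0 0;0 0 0 0 0 0"
}}

```text
clock: 34.7
tool_pos: [495.5, 213.0, 81.4]
ee_rot: [0.739, -0.674, 0.0, -0.002]
force: [0.9, 4.9, 1.1]
opening: 20.9
```

Run:
```python
from h import *
print(st()); move([*slot(11.7,43),81.3],YAW)
```

```text
(34.7, array([495.5, 213. ,  81.4]), array([ 7.386e-01, -6.741e-01,  2.000e-04, -1.800e-03]), array([0.9, 4.9, 1.1]), 20.9)
shift tool [0.5 0.1 0.1] yaw cur -174.77 turn about tool z 0.01
```

>>> {"op": "servo_tool", "data": {
  "commands": "0 0 0.0008 0 0 0;0 0 0 0 0 0"
}}

```text
clock: 34.9
tool_pos: [495.7, 213.0, 81.2]
ee_rot: [0.739, -0.674, 0.0, -0.002]
force: [-0.4, 5.5, 9.0]
opening: 20.6
```

>>> {"op": "servo_tool", "data": {
  "commands": "0 0 0 0 0 0;0 0 0 0 0 0;0 0 0 0 0 0;0 0 -0.015 0 0 0;0 0 -0.045 0 0 0;0 0 -0.045 0 0 0;0.04 0 -0.03 0 0 0;0.04 0 -0.03 0 0 0;0 0 0 0 0 0",
  "gripper": 50
}}

```text
clock: 35.8
tool_pos: [502.9, 129.4, 248.9]
ee_rot: [0.738, -0.675, 0.001, -0.003]
force: [0.9, 0.6, 0.2]
opening: 42.6
```

Run:
```python
from h import *
import pickle
print(st())
c=bot.get_calibration('wrist');i=bot.capture('wrist')[:,:,::-1]; cv2.imwrite('pics/w6.png',i);pickle.dump(c,open('w6.pkl','wb'))
cv2.imwrite('pics/w6b.png',cv2.resize(i[:290,130:460],None,fx=2.2,fy=2.05,interpolation=cv2.INTER_CUBIC))
ct=bot.get_calibration('top');i2=bot.capture('top')[:,:,::-1].copy();cv2.imwrite('pics/top1.png',i2)
ms=cv2.inRange(cv2.cvtColor(i2,cv2.COLOR_BGR2HSV),(8,60,90),(25,200,255)); ms[:210]=0; ms[:,:295]=0;ms[290:]=0;ms[:,370:]=0
q=p2w(ct,np.argwhere(ms)[:,::-1],22)[:,:2]; print(len(q),cv2.minAreaRect(cv2.convexHull(q.astype(np.float32))))
```

```text
(35.8, array([502.9, 129.4, 248.9]), array([ 0.7378, -0.675 ,  0.0013, -0.0027]), array([0.9, 0.6, 0.2]), 42.6)
980 ((440.2716979980469, -198.32699584960938), (188.26712036132812, 69.78917694091797), 2.778609037399292)
```

View pics/w6b.png

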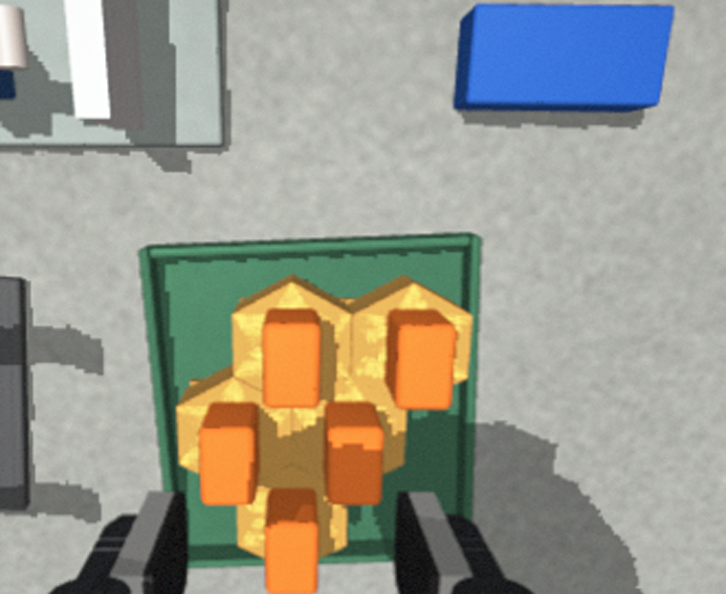

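All five dies are nested upright in the tray, grips at (292,360), (425,365), (228,455), (353,455) and (291,545). Now the sole's axis.

```bash
cat >> h.py <<'E'
def sole(c,i,z=22,box=None,fname=None):
    hs=cv2.cvtColor(i,cv2.COLOR_BGR2HSV); m=cv2.inRange(hs,(8,60,90),(25,200,255))
    n,l,s,ce=cv2.connectedComponentsWithStats(cv2.morphologyEx(m,cv2.MORPH_CLOSE,np.ones((3,3))))
    for k in range(1,n):
        p=np.argwhere(l==k)[:,::-1]
        if s[k,4]<400: continue
        q=p2w(c,p,z)[:,:2]
        if np.linalg.norm(q.mean(0)-[440,-198])>80: continue
        v,ax=cv2.PCACompute(q.astype(np.float32),mean=None); a=ax[0]*(-1 if ax[0][0]>0 else 1)
        t=(q-q.mean(0))@a; ctr=q.mean(0)+a*(np.percentile(t,99.9)+np.percentile(t,.1))/2
        w=(q-ctr)@np.array([-a[1],a[0]]); print('sole ctr',ctr.round(1),'toe dir deg',np.degrees(np.arctan2(a[1],a[0])).round(2),'len',(t.max()-t.min()).round(1),'w',(w.max()-w.min()).round(1),'mid',((w.max()+w.min())/2).round(1))
E
python3 - <<'E'
from h import *
import pickle
sole(pickle.load(open('w2.pkl','rb')),cv2.imread('pics/w2.png'))
sole(bot.get_calibration('top'),cv2.imread('pics/top0.png'))
sole(bot.get_calibration('top'),cv2.imread('pics/top1.png'))
print(bot.state()['joint_positions'].round(2),bot.get_calibration('wrist')['cy'])
move([440,-160,300],94.9);
E
```

```text
sole ctr [ 440.7 -196.3] toe dir deg -174.48 len 188.9 w 69.2 mid 0.1
sole ctr [ 440.1 -195.5] toe dir deg -174.57 len 188.7 w 70.1 mid -0.0
sole ctr [ 440.1 -195.4] toe dir deg -174.66 len 188.7 w 70.1 mid 0.2
[ 0.63  0.11 -0.34 -0.   -1.12 -0.55] 192.78798607739847
shift tool [284.5  87.1 -55.3] yaw cur -174.92 turn about tool z -89.82
```

>>> {"op": "servo_tool", "data": {
  "commands": "0.0401 0.0113 0.006 0 0 0;0.0401 0.0113 0.006 0 0 0;0.0401 0.0113 0.006 0 0 0;0.0401 0.0113 0.006 0 0 0;0.0401 0.0113 0.006 0 0 0;0.0401 0.0113 0.006 0 0 0;0.0401 0.0113 0.006 0 0 0;0.0401 0.0113 0.006 0 0 0;0 0 0 0 0 8.15;0 0 0 0 0 8.15;0 0 0 0 0 8.15;0 0 0 0 0 8.15;0 0 0 0 0 8.15;0 0 0 0 0 8.15;0 0 0 0 0 8.15;0 0 0 0 0 8.15;0 0 0 0 0 8.15;0 0 0 0 0 8.15;0 0 0 0 0 8.15;0 0 0 0 0 0",
  "gripper": 85,
  "force": 40
}}

```text
clock: 37.9
tool_pos: [440.2, -195.0, 195.1]
ee_rot: [-0.048, 0.999, 0.0, -0.001]
force: [-0.2, 0.3, -0.5]
opening: 72.7
```

Run:
```python
from h import *
print(st(),bot.state()['joint_positions'].round(2))
c=bot.get_calibration('wrist');i=bot.capture('wrist')[:,:,::-1].copy(); cv2.imwrite('pics/w7.png',i)
i2=bot.capture('top')[:,:,::-1].copy();cv2.imwrite('pics/top2.png',i2)
sole(bot.get_calibration('top'),i2)
a=np.radians(185.45);ctr=np.array([440.3,-195.8]);d=np.array([np.cos(a),np.sin(a)]);n=np.array([-d[1],d[0]])
for s in(27,-27):
    P=np.array([[*(ctr+d*x+n*s),22] for x in(-35,35)]);cv2.polylines(i,[(w2p(c,P)+.5).astype(int)],False,(255,0,0),1)
cv2.imwrite('pics/w7b.png',i); move([*(ctr+d*3),60],95.45)
```

```text
(37.9, array([ 440.2, -195. ,  195.1]), array([-4.770e-02,  9.989e-01,  2.000e-04, -1.400e-03]), array([-0.2,  0.3, -0.5]), 72.7) [-0.01  0.09 -0.49 -0.   -1.   -1.47]
sole ctr [ 486.8 -200.8] toe dir deg 90.64 len 156.6 w 115.4 mid 2.7
shift tool [  2.9  -0.6 135.5] yaw cur 95.83 turn about tool z 0.38
```

View pics/w7b.png

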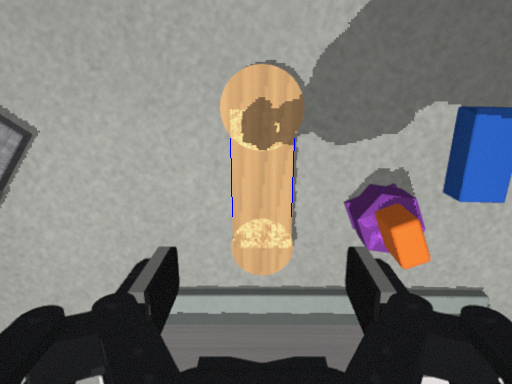

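The sole is unmoved. The waist outline overlays its edges (columns 231–295), and the purple look-alike is clear at (385,220).

>>> {"op": "servo_tool", "data": {
  "commands": "0.0015 -0.0003 0.034 0 0 0.2;0.0014 -0.0003 0.034 0 0 0.2;0 0 0.034 0 0 0;0 0 0.034 0 0 0;0 0 0 0 0 0;0 0 0 0 0 0"
}}

```text
clock: 38.6
tool_pos: [437.7, -196.5, 60.5]
ee_rot: [-0.046, 0.999, -0.0, -0.001]
force: [0.4, 0.1, 0.3]
opening: 72.6
```

Run:
```python
from h import *
a=np.radians(185.45);ctr=np.array([440.3,-195.8]);d=np.array([np.cos(a),np.sin(a)])
print(st());move([*(ctr+d*3),22],95.45)
```

```text
(38.6, array([ 437.7, -196.5,   60.5]), array([-4.620e-02,  9.989e-01, -1.000e-04, -1.100e-03]), array([0.4, 0.1, 0.3]), 72.6)
shift tool [ 0.2  0.4 38.5] yaw cur 95.3 turn about tool z -0.15
```

>>> {"op": "servo_tool", "data": {
  "commands": "0.0002 0.0004 0.02 0 0 0;0 0 0.018 0 0 0;0 0 0 0 0 0;0 0 0 0 0 0"
}}

```text
clock: 39.0
tool_pos: [438.6, -196.2, 24.0]
ee_rot: [-0.046, 0.999, -0.0, 0.001]
force: [0.0, -0.8, 1.0]
opening: 72.8
```

>>> {"op": "servo_tool", "data": {
  "commands": "0 0 0 0 0 0;0 0 0 0 0 0;0 0 0 0 0 0;0 0 0 0 0 0;0 0 0 0 0 0",
  "gripper": 0,
  "force": 40
}}

```text
clock: 39.5
tool_pos: [438.7, -196.2, 24.3]
ee_rot: [-0.045, 0.999, -0.0, 0.001]
force: [-1.6, 1.2, 7.6]
opening: 52.8
```

>>> {"op": "servo_tool", "data": {
  "commands": "0 0 -0.01 0 0 0;0 0 -0.03 0 0 0;0 0 -0.042 0 0 0;0 0 -0.042 0 0 0;0 0 -0.042 0 0 0;0 0 -0.04 0 0 0;0 0 0 0 0 0"
}}

```text
clock: 40.2
tool_pos: [440.1, -196.8, 235.4]
ee_rot: [-0.045, 0.999, -0.001, 0.005]
force: [0.2, -0.6, -1.7]
opening: 52.9
```

>>> {"op": "servo_tool", "data": {
  "commands": "-0.0242 0.0352 0 0 0 0;-0.0242 0.0352 0 0 0 0;-0.0242 0.0352 0 0 0 0;-0.0242 0.0352 0 0 0 0;-0.0242 0.0352 0 0 0 0;-0.0242 0.0352 0 0 0 0;-0.0242 0.0352 0 0 0 0;-0.0242 0.0352 0 0 0 0;-0.0242 0.0352 0 0 0 0;-0.0242 0.0352 0 0 0 0;0 0 0 0 0 -4;0 0 0 0 0 -8"
}}

```text
clock: 41.4
tool_pos: [646.6, 177.4, 227.5]
ee_rot: [-0.151, 0.988, -0.0, -0.001]
force: [-0.4, 0.6, -1.0]
opening: 53.2
```

>>> {"op": "servo_tool", "data": {
  "commands": "0 0 0 0 0 -8;0 0 0 0 0 -8;0 0 0 0 0 -8;0 0 0 0 0 -8;0 0 0 0 0 -8;0 0 0 0 0 -8;0 0 0 0 0 -8;0 0 0 0 0 -8;0 0 0 0 0 -8;0 0 0 0 0 -1;0 0 0 6.68 0 0;0 0 0 6.68 0 0;0 0 0 6.68 0 0;0 0 0 0 0 0;0 0 0 0 0 0"
}}

```text
clock: 42.9
tool_pos: [645.3, 175.3, 228.2]
ee_rot: [0.697, -0.696, 0.123, -0.122]
force: [0.5, 0.1, -0.1]
opening: 53.0
```

```bash
cat >> h.py <<'E'
def move6(pos,yaw,tilt=0.35):
    s=bot.state(); Rm=R.from_quat(s['ee_rot']); a=np.radians(yaw); 
    Ra=R.from_euler('z',a)*R.from_euler('y',-tilt)*R.from_matrix(np.array([[0,-1,0],[-1,0,0],[0,0,-1.]]))
    print('shift',Rm.inv().apply(np.array(pos)-s['tool_pos']).round(1),'rotvec deg',np.degrees((Rm.inv()*Ra).as_rotvec()).round(2))
E
python3 - <<'E'
from h import *
print(st(),bot.state()['joint_positions'].round(2)); move6([646.7,177,169.2],0.3)
i=bot.capture('wrist')[:,:,::-1]; cv2.imwrite('pics/w8.png',i)
E
```

```text
(42.9, array([645.3, 175.3, 228.2]), array([ 0.6967, -0.6961,  0.1225, -0.1223]), array([ 0.5,  0.1, -0.1]), 53.0) [ 0.65  0.19 -0.46  0.34 -0.67 -0.9 ]
shift [-1.7 18.8 55.9] rotvec deg [ 0.11 -0.11 -0.23]
```

View pics/w8.png

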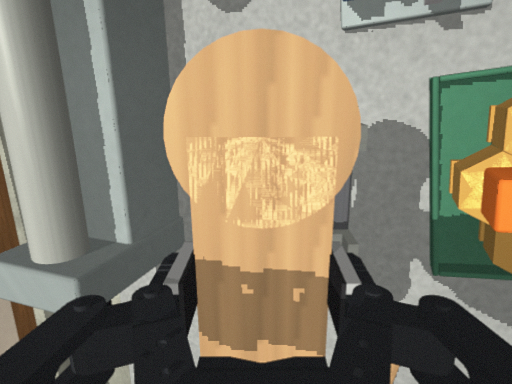

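>>> {"op": "servo_tool", "data": {
  "commands": "-0.0009 0.0094 0.028 0 0 -0.1;-0.0008 0.0094 0.028 0 0 -0.1;0 0 0 0 0 0;0 0 0 0 0 0"
}}

```text
clock: 43.35
tool_pos: [649.8, 178.1, 170.2]
ee_rot: [0.698, -0.695, 0.123, -0.123]
force: [1.1, 0.2, -0.9]
opening: 53.0
```

Run:
```python
from h import *
print(st()); move6([667.3,177,112.8],0.3)
```

```text
(43.35, array([649.8, 178.1, 170.2]), array([ 0.698 , -0.6946,  0.1233, -0.1229]), array([ 1.1,  0.2, -0.9]), 53.0)
shift [ 1.1  3.3 59.9] rotvec deg [ 0.   -0.08 -0.  ]
```

>>> {"op": "servo_tool", "data": {
  "commands": "0.0005 0.0015 0.02 0 0 0;0.0005 0.0015 0.02 0 0 0;0 0 0.012 0 0 0;0 0 0 0 0 0;0 0 0 0 0 0"
}}

```text
clock: 43.85
tool_pos: [664.9, 177.4, 121.5]
ee_rot: [0.698, -0.694, 0.124, -0.124]
force: [1.3, -0.2, -2.5]
opening: 53.1
```

Run:
```python
from h import *
print(st()); move6([667.3,177,112.8],0.3)
```

```text
(43.85, array([664.9, 177.4, 121.5]), array([ 0.6981, -0.6943,  0.1236, -0.124 ]), array([ 1.3, -0.2, -2.5]), 53.1)
shift [0.4 0.7 9. ] rotvec deg [-0.11 -0.02  0.02]
```

>>> {"op": "servo_tool", "data": {
  "commands": "0.0003 0.0005 0.003 0 0 0;0 0 0.003 0 0 0;0 0 0 0 0 0"
}}

```text
clock: 44.15
tool_pos: [665.2, 176.7, 114.1]
ee_rot: [0.698, -0.694, 0.123, -0.123]
force: [1.1, -0.3, -1.5]
opening: 53.0
```

>>> {"op": "servo_tool", "data": {
  "commands": "0 0 0.001 0 0 0;0 0 0 0 0 0"
}}

```text
clock: 44.35
tool_pos: [665.4, 176.6, 112.9]
ee_rot: [0.698, -0.694, 0.123, -0.123]
force: [-0.2, 1.5, -2.2]
opening: 53.1
```

>>> {"op": "servo_tool", "data": {
  "commands": "0 0 0.001 0 0 0;0 0 0 0 0 0"
}}

```text
clock: 44.55
tool_pos: [665.8, 176.6, 111.8]
ee_rot: [0.698, -0.694, 0.123, -0.123]
force: [0.5, 0.0, -1.3]
opening: 53.2
```

>>> {"op": "servo_tool", "data": {
  "commands": "0 0 0.001 0 0 0;0 0 0 0 0 0"
}}

```text
clock: 44.75
tool_pos: [666.1, 176.6, 111.2]
ee_rot: [0.698, -0.694, 0.123, -0.123]
force: [-3.0, -0.4, 1.8]
opening: 53.2
```

>>> {"op": "servo_tool", "data": {
  "commands": "0 0 0.001 0 0 0;0 0 0 0 0 0"
}}

```text
clock: 44.95
tool_pos: [666.1, 176.6, 111.2]
ee_rot: [0.698, -0.694, 0.123, -0.123]
force: [-11.5, 0.1, 12.0]
opening: 53.3
```

>>> {"op": "servo_tool", "data": {
  "commands": "0 0 0.0007 0 0 0;0 0 0 0 0 0"
}}

```text
clock: 45.15
tool_pos: [666.1, 176.6, 111.2]
ee_rot: [0.698, -0.694, 0.124, -0.124]
force: [-18.2, -1.1, 18.0]
opening: 53.2
```

>>> {"op": "servo_tool", "data": {
  "commands": "0 0 -0.0015 0 0 0;0 0 0 0 0 0"
}}

```text
clock: 45.35
tool_pos: [666.3, 176.8, 111.3]
ee_rot: [0.698, -0.694, 0.123, -0.123]
force: [-7.9, 0.2, 8.1]
opening: 53.0
```

>>> {"op": "servo_tool", "data": {
  "commands": "0 0 0 0 0 0;0 0 0 0 0 0;0 0 0 0 0 0;0 0 0 0 0 0",
  "gripper": 85
}}

```text
clock: 45.75
tool_pos: [666.3, 176.6, 110.6]
ee_rot: [0.698, -0.694, 0.123, -0.123]
force: [-0.4, 0.4, -0.1]
opening: 72.7
```

>>> {"op": "servo_tool", "data": {
  "commands": "0 0 -0.01 0 0 0;0 0 -0.03 0 0 0;0 0 -0.045 0 0 0;0 0 -0.045 0 0 0;0 0 -0.045 0 0 0;0 0 -0.045 0 0 0;0 0 0 0 0 0"
}}

```text
clock: 46.45
tool_pos: [591.8, 177.9, 325.4]
ee_rot: [0.698, -0.693, 0.124, -0.129]
force: [1.3, 1.0, -0.1]
opening: 72.5
```

Run:
```python
from h import *
print(st())
c=bot.get_calibration('wrist');i=bot.capture('wrist')[:,:,::-1].copy(); cv2.imwrite('pics/w9.png',i)
for y in(-45,45):
  for s in (-50,50):
    for sy in(-9,9):
      p=w2p(c,[675.6+s*.939,178.6+y+sy,90+s*.343])[0]; cv2.circle(i,tuple(int(v+.5) for v in p),2,(0,0,255),1)
n=np.array([-.343,0,.939])*22
P=[]
import numpy as np
for cx,r,a0,a1 in((60,35,-90,90),(-66,29,90,270)):
  for a in np.radians(np.linspace(a0,a1,15)):
    x=cx+r*np.cos(a);w=r*np.sin(a); P.append([675.6+w*.939,178.6-x,90+w*.343]+n)
cv2.polylines(i,[(w2p(c,P)+.5).astype(int)],True,(255,0,0),1)
cv2.imwrite('pics/w9b.png',i)
s=bot.capture('scene')[:,:,::-1]; t=bot.capture('top')[:,:,::-1]; cv2.imwrite('pics/top3.png',t)
cv2.imwrite('pics/s9.png',np.hstack([cv2.resize(s[130:270,150:390],(480,400),interpolation=cv2.INTER_CUBIC),cv2.resize(t[140:270,160:270],(320,400),interpolation=cv2.INTER_CUBIC)]))
```

```text
(46.45, array([591.8, 177.9, 325.4]), array([ 0.698 , -0.6934,  0.1241, -0.1286]), array([ 1.3,  1. , -0.1]), 72.5)
```

View pics/w9b.png

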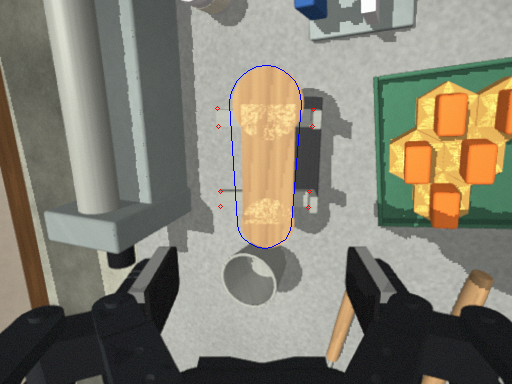

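View pics/s9.png

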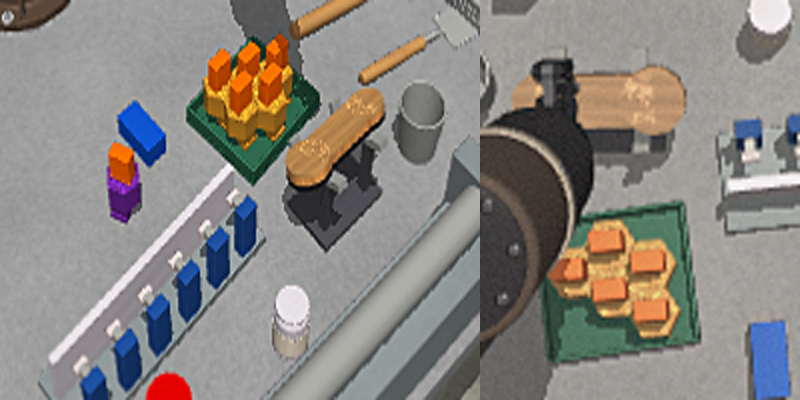

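The sole lies on both arms within about 1 px of the target outline, clear of the toes, and the dies are nested. I check that it stays settled, then hand in.

>>> {"op": "servo_tool", "data": {
  "commands": "0 0 -0.02 0 0 0;0 0 0 0 0 0;0 0 0 0 0 0;0 0 0 0 0 0;0 0 0 0 0 0;0 0 0 0 0 0;0 0 0 0 0 0;0 0 0 0 0 0;0 0 0 0 0 0;0 0 0 0 0 0;0 0 0 0 0 0;0 0 0 0 0 0"
}}

```text
clock: 47.8
tool_pos: [583.9, 176.4, 336.2]
ee_rot: [0.698, -0.694, 0.123, -0.123]
force: [0.2, -0.1, -0.0]
opening: 72.8
```

Run:
```python
from h import *
print(st())
i=bot.capture('wrist')[:,:,::-1].copy(); c=bot.get_calibration('wrist')
t=bot.capture('top')[:,:,::-1]; print('top diff in tray/rest area', (cv2.absdiff(t[140:270,205:270].copy(),cv2.imread('pics/top3.png')[140:270,205:270]).max(2)>60).sum())
m=cv2.inRange(cv2.cvtColor(i,cv2.COLOR_BGR2HSV),(7,170,225),(15,255,255)); n,l,s,ce=cv2.connectedComponentsWithStats(m)
P=p2w(c,[ce[k] for k in range(1,n) if s[k,4]>120],95)[:,:2]; D=np.linalg.norm(P[:,None]-P[None],axis=2); print(P.round(1).tolist(),D.round(1).tolist())
```

```text
(47.8, array([583.9, 176.4, 336.2]), array([ 0.6985, -0.6941,  0.1231, -0.123 ]), array([ 0.2, -0.1, -0. ]), 72.8)
top diff in tray/rest area 0
[[455.2, 121.9], [502.9, 125.2], [474.4, 166.0], [523.9, 170.7], [496.0, 204.6]] [[0.0, 47.9, 48.2, 84.3, 92.3], [47.9, 0.0, 49.8, 50.1, 79.8], [48.2, 49.8, 0.0, 49.7, 44.2], [84.3, 50.1, 49.7, 0.0, 43.9], [92.3, 79.8, 44.2, 43.9, 0.0]]
```

```bash
python3 -c "
from workcell import bot; print(bot.finish_job())"
```

```text
the job is handed in; nothing more can be done
None
```

I pulled all five dies that were present off the rail (one station was empty) and packed them upright on the tray floor as a 2-2-1 honeycomb. I then laid the sole right side up across both arms of the rest. The job was handed in at about 48 s on the robot's clock.

**Dies:** B, D and E, the second, fourth and fifth dies placed, showed sideways contact forces of about 2 to 5 N as each was slid against its neighbours. The third, C, was placed by position only, with about 1 N of side force. The last pictures show all five dies nested with no visible gaps.

**Check that disagreed:** a final camera estimate of the grip spacing gave 44 to 50 mm for touching dies instead of 50 mm. A spacing under 50 mm is impossible, so I took it as shading bias in the colour detection and not as a real gap.

**Sole:** it sat within about 1 px of the intended centred outline, clear of the toes. A second picture about a second after release showed no change in the half of the rest and tray area in clear view. I took the face that was up on the table as the right side and did not check it separately.

**Bystanders:** I touched neither the purple look-alike nor the other things on the bench.

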